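# Load the reference sphere into the balance's three-point nest

## Task

Settle the rail carrier with its three ball feet in the matching cone, groove and flat seats of the balance, and let go. Then take the sphere from its stand, leave it resting in the saddle (the gap in the rails at the carrier's open end), and from there gently nudge it along the rails until it drops fully into the three-point nest under the arch. Last, press the balance's key fully down and release it, leaving carrier and sphere seated and the jars and beaker where they stand.

Things in the scene. Friction and masses are not known exactly. Their poses are not given: they have to be found in the camera images.
- balance: White laboratory balance, fixed, 270 x 180 x 55 mm tall. Origin: centre of its underside. x points from the control panel (display and key) towards the stage, z up. The stage is a 160 x 130 mm aluminium plate, top at 61 mm, centred at balance x = +45 mm, with three steel seats on it, which draw a foot in from about 5 mm off.
- seat_cone (a point): Where the centre of a ball foot lies when it is seated in the cone (three 60 degree facets around it, open mouth about 20 mm wide, rim 3 mm above this point): balance frame (-17, 0, 75) mm, the seat nearest the control panel. Axes as the balance.
- seat_groove (a point): Where the centre of a ball foot lies when seated in the V groove (60 degree walls, 32 mm long, pointing at the cone): balance frame (75, 35, 75) mm. Axes as the balance.
- seat_flat (a point): Where the centre of a ball foot lies on the flat seat (disc 24 mm wide, top at 68 mm): balance frame (75, -35, 75) mm. Axes as the balance.
- carrier: Loose rail carrier, about 0.45 kg: dark metal plate 128 x 86 x 8 mm (underside 13 mm up, x from -81 to +47 mm) on three steel ball feet of 14 mm diameter, standing on the bench. Origin: level with the feet's undersides, below the nest; z up; x along the rails from the open loading end (saddle) to the nest (x = 0). Seated: origin at balance (45, 0, 68) mm, x along the balance's x.
- handle (a point): Middle of the arch's top bar, the carrier's handle, at carrier (0, 0, 77) mm. The bar is 12 mm wide along carrier x, 80 mm long along carrier y, 10 mm tall (72 to 82 mm); its legs, 8 mm round, are at y = +-34 mm. Pinch it across the 12 mm. The carrier nearly balances there.
- foot_cone (a point): Centre of the ball foot that belongs in the cone, carrier (-62, 0, 7) mm. Axes as the carrier.
- foot_groove (a point): Centre of the ball foot that belongs in the groove, carrier (30, 35, 7) mm. Axes as the carrier.
- foot_flat (a point): Centre of the ball foot that belongs on the flat, carrier (30, -35, 7) mm. Axes as the carrier.
- saddle (a point): Where the sphere's centre lies when it rests in the saddle, carrier (-50, 0, 45) mm, 1 to 2 mm lower than on the rails; it stays put there and is drawn in from about 5 mm off along the rails. The rails are 8 mm round bars, axes at y = +-11 mm, 26 mm up, from x = -72 to -58 and from -42 to -11 mm; the gap between is the saddle.
- nest (a point): Where the sphere's centre lies in three-point contact in the nest (on the two rail ends at x = -11 mm and against the front stop, a 10 mm post with ball tip, 40 mm tall, at x = +23 mm): carrier (0, 0, 43) mm, 3 mm lower than on the rails (46 mm). The sphere falls in by itself once its centre is past the rail ends.
- ball_center (a point): Centre of the reference sphere: smooth, rather slippery polished white ceramic, 38 mm diameter, about 0.11 kg. At first it lies on the stand, centre 51 mm above the bench. Orientation means nothing.
- stand: Fixed black storage stand of the sphere: base disc 68 mm wide, 8 mm tall, with an upright tube of 32 mm diameter, top at 36 mm. Origin: centre of its underside.
- key_top (a point): Centre of the top face of the balance's key, a grey round push button 26 mm wide, right of the display as the robot sees it, at balance (-100, -45, 73) mm. Pressing goes straight down.
- key (a joint): Travel of the key in m: 0 up, 0.006 fully down; springs back; about 5 N at full depth.
- jar_low: Small clear glass jar with white cap, 48 mm wide, 50 mm tall; bystander. Origin: centre of its underside.
- jar_amber: Small amber glass jar with cap, 44 mm wide, 60 mm tall; bystander. Origin: centre of its underside.
- beaker: Empty glass beaker, 60 mm wide, 60 mm tall; bystander. Origin: centre of its underside.
- ball: The same reference sphere as a body (its origin turns with it; use ball_center for its position).
Not all that is in view belongs to the job. Several things look just like the carrier: the one meant starts farthest to the robot's left.

How it is judged (in metres and radians):
On the way, in this order (a step that is already met when the one before it is completed fails the run):
1. the carrier's three ball feet rest in cone, groove and flat, and it is let go (distance between foot_cone and seat_cone below 0.0025 m and distance between foot_groove and seat_groove below 0.003 m and distance between foot_flat and seat_flat below 0.003 m and contact force between the fingers and carrier below 0.2 N and linear speed of carrier below 0.02 m/s), for 0.2 s.
2. the sphere rests in the saddle, let go, on the seated carrier (distance between foot_cone and seat_cone below 0.0025 m and distance between foot_groove and seat_groove below 0.003 m and distance between foot_flat and seat_flat below 0.003 m and distance between ball_center and saddle below 0.003 m and contact force between the fingers and ball below 0.2 N and linear speed of ball below 0.02 m/s), for 0.2 s.
3. the sphere rests in the three-point nest, untouched, on the seated carrier (distance between foot_cone and seat_cone below 0.0025 m and distance between foot_groove and seat_groove below 0.003 m and distance between foot_flat and seat_flat below 0.003 m and distance between ball_center and nest below 0.0025 m and contact force between the fingers and ball below 0.2 N and linear speed of each of carrier, ball below 0.02 m/s), for 0.2 s.
4. the key is pressed fully down with the sphere in its nest (value of joint key above 0.0045 m and distance between ball_center and nest below 0.0025 m), for 0.02 s.
At the end, for the whole second after the job is handed in: The feet are within 2.5 mm (cone) and 3 mm (groove, flat) of their seated places, the sphere's centre is within 2.5 mm of its place in the nest, both are at rest, the key is up again, and the jars and beaker are within 20 mm of where they began (distance between foot_cone and seat_cone below 0.0025 m and distance between foot_groove and seat_groove below 0.003 m and distance between foot_flat and seat_flat below 0.003 m and distance between ball_center and nest below 0.0025 m and linear speed of each of carrier, ball below 0.02 m/s and value of joint key below 0.0015 m and distance of each of jar_low, jar_amber, beaker from where it was at the start of the episode below 0.02 m); the robot touches nothing.
It fails at once if the sphere is dropped on the bench (height (world z) of ball_center below 0.035 m).
It fails at once if the sphere is not nudged gently: it runs at over 0.4 m/s on the rails (linear speed of ball above 0.4 m/s and distance between ball_center and nest below 0.045 m).
It fails at once if a jar or the beaker is pushed away or knocked over (distance of any of jar_low, jar_amber, beaker from where it was at the start of the episode above 0.03 m or angle between any of jar_low, jar_amber, beaker's own z axis and vertical above 0.5 rad).
It also fails if it takes over 61 s, if anything falls off the work surface, if the arm or the gripper's body presses on something with over 40 N, if the wrist force passes 120 N, or if a joint passes its speed limit or range.

## Robot

A 6-joint arm with a two-finger parallel gripper is mounted at the origin on the work surface. World frame = base frame: x ahead of the robot, y to its left, z up, the work surface at z = 0. Lengths are in m, angles in degrees, forces in N, time in s.
With the tool pointing down it reaches from about 0.4 to 0.925 m from the base axis. Payload 3.4 kg.
Tool frame: the origin (TCP) lies midway between the tips of the shut fingers; the grasp point (between the pads) lies 19 mm behind it; z points along the fingers, y is the direction in which the jaws open and shut (so a half turn about z gives the same grasp; the last joint's range is limited). The gripper opens to 85 mm and grips with 20 to 120 N. Pads are 22 mm wide; open, the fingers measure 114 mm over their backs; the gripper's body (76 mm by 85 mm) begins 54 mm behind the grasp point. The pads swing forward as they close: fully open they stand 13 mm farther back than shut.
Start: joints at [-81.503, 17.578, 86.31, -0, 76.112, -4.211], TCP at [0.126, -0.561, 0.231] pointing down, gripper open.
Joint ranges: [-179.03, 179.03], [-60, 130.46], [8.19, 133.38], [-81.62, 261.62], [5.75, 156.47], [-153.77, 153.77]. Speed limits (degrees/s): [147.25, 147.25, 180, 180, 180, 180].

## Interface

Orientations are given as [roll, pitch, yaw] about the fixed x, y, z axes, in that order (R = Rz(yaw) Ry(pitch) Rx(roll)).
In Python, from station import readout, vision, r gives the robot as it stands. The module is installed in compiled form; this text tells all that it offers.
- The arm moves only by the shell command python3 -m creep 'ROWS' [FORCE]. ROWS is JSON, a list of rows, each a list of 7 numbers: the opening, from -1 (shut) to 1 (fully open), then the shift along the tool's x, y, z in mm, then the turn, a rotation vector about the tool's x, y, z in degrees. In form: [[claw, dx, dy, dz, wx, wy, wz], ...]. A call has 1 to 5 rows; each row is the pose to reach, as a shift and turn from the pose measured when the call began, along the tool's axes at that moment; what a row does not reach only later rows make up. A row lasts 1/8 s, in which the tool goes at most 62.5 mm and 10.7 degrees, less where a joint would pass 70% of its speed; a pose out of reach is approached as far as the arm can. A call with a gripper value outside its range is refused whole. The fingers move at their own pace and stop on an object; FORCE is the grip in N (left out, the last holds). Time passes only in rows, so rows that repeat a pose let the fingers close. It gives the time, the measured TCP pose, the force and the opening at its end, in the units of the state.
- readout.state(): the state, without advancing time (a new reading comes with each control period).
- vision.grab_frame(name): name is "side" or "top"; returns (picture, depth): 480x640x3 uint8, red, green, blue; 480x640 float32, m along the optical axis (not along the pixel's ray), 0 where there is no reading.
- vision.camera_info(name): a dict with "fovy" (degrees; the focal length in pixels is half the picture's height over the tangent of half this angle, whatever the lens; pixels are square), "cx", "cy" (the principal point, pixels), "distortion" ([k1, k2, p1, p2, k3] as OpenCV has them; the pictures are not rectified), "origin" and "orientation" of the camera in the world. Camera axes: x right, y up, looking along -z (the intrinsics and any distortion apply to the point x, -y, -z); pixel columns grow to the right and rows downward; lengths in m; the calibration is good to about 2 mm. A picture is of the moment at which its call begins. camera_info takes no time and is no camera call.
- r.close_job(): hands the job in, once; it reports no verdict.
The state is a dict: "clock": time; "qpos": joint angles; "joint_velocities": joint speeds; "joint_efforts": joint torques, N m; "ee_pos": TCP position; "tool_rot": TCP orientation; "contact_force": force on the tool from outside, world axes, zero at the start; "wrist_torque": the same for the moment, N m; "grip_width": opening from 0.0 (shut) to 1.0 (fully open).
Only numpy, scipy, OpenCV 4.12 (cv2) and the standard library are available. Lean on these libraries where they do the work, as an engineer would, in place of code of your own. Each camera call takes 0.05 s, during which the arm holds its last target.

## Working session

There is one attempt and no reset: what is moved stays moved. The work goes in short steps, Python scripts to look and compute and a shell command to move; the robot and the scene stay as the last step left them, time stands still between calls to the robot, and variables do not carry over. Pictures are saved under pics/ and viewed, and the job is handed in when it is done.

```bash
mkdir -p pics; ls; python3 - <<'E'
from station import readout, vision, r
import cv2
print(readout.state())
for n in ("side","top"):
    p,d=vision.grab_frame(n); cv2.imwrite(f"pics/{n}0.png",p[:,:,::-1]); print(vision.camera_info(n))
    import numpy as np; np.save(f"pics/{n}0.npy",d)
E
```

```text
pics
{'clock': 0.0, 'qpos': array([-8.15035579e+01,  1.76225722e+01,  8.63832849e+01, -5.95339637e-04,
        7.61094664e+01, -4.21074431e+00]), 'joint_velocities': array([-0.04160642, -0.03678276,  0.08797541,  0.14901315, -0.03624259,
       -0.01346187]), 'joint_efforts': array([-1.06493935e-03, -4.57553530e+01, -2.51918650e+01, -2.00685173e-05,
        1.32583923e-02, -1.53169407e-05]), 'ee_pos': array([ 0.12635788, -0.56024347,  0.23038188]), 'tool_rot': array([-1.79884945e+02, -7.89156401e-03,  1.27073220e+01]), 'contact_force': array([-0.86284198, -0.35277281,  0.11629832]), 'wrist_torque': array([ 0.01259482, -0.0114271 , -0.06024084]), 'grip_width': 0.9967328413917049}
{'fovy': 56.359792403457334, 'cx': 325.5709609031875, 'cy': 239.8632257169353, 'distortion': array([-0.03440668,  0.        ,  0.        ,  0.        ,  0.        ]), 'origin': array([ 0.38043013, -0.7357601 ,  0.53371609]), 'orientation': array([ 58.43540052,  -1.33454907, -14.16304777])}
{'fovy': 54.787956201709434, 'cx': 313.9590793107344, 'cy': 242.44016994035644, 'distortion': array([0.01345183, 0.        , 0.        , 0.        , 0.        ]), 'origin': array([0.47298013, 0.02494904, 0.93454572]), 'orientation': array([  6.90048106,  -2.39492778, -90.18494889])}
```

View pics/top0.png

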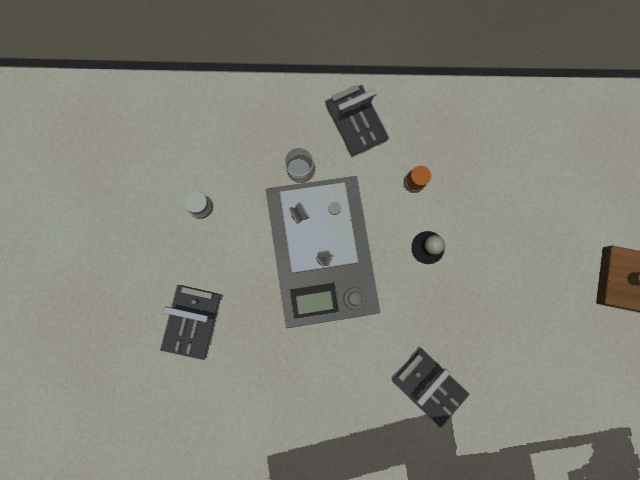

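View pics/side0.png

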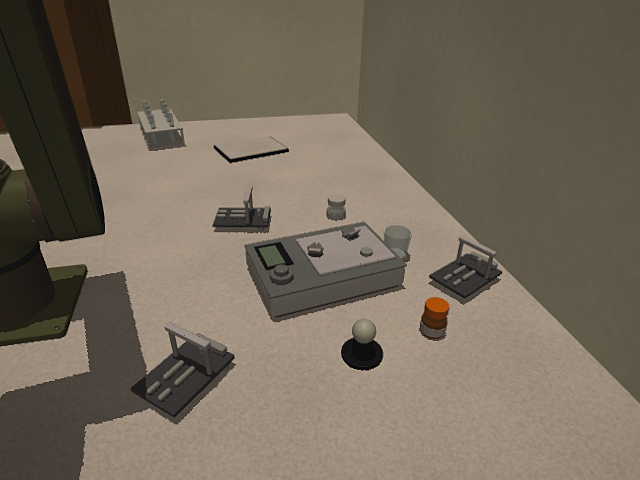

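```bash
cat > h.py <<'E'
import numpy as np, cv2
from scipy.spatial.transform import Rotation as R
from station import readout, vision, r
def cam(n):
    c=vision.camera_info(n); f=240/np.tan(np.radians(c["fovy"]/2))
    K=np.array([[f,0,c["cx"]],[0,f,c["cy"]],[0,0,1.]])
    Rw=R.from_euler("xyz",c["orientation"],degrees=True).as_matrix()@np.diag([1,-1,-1])
    return K,c["distortion"],Rw,c["origin"]
def ray(n,uv):
    K,D,Rw,o=cam(n); q=cv2.undistortPoints(np.array(uv,float).reshape(-1,1,2),K,D).reshape(-1,2)
    return o,np.c_[q,np.ones(len(q))]@Rw.T
def at_z(n,uv,z):
    o,d=ray(n,uv); return o+d*((z-o[2])/d[:,2])[:,None]
def at_d(n,uv,depth):
    o,d=ray(n,uv); return o+d*np.array([depth[int(v),int(u)] for u,v in np.array(uv).reshape(-1,2)])[:,None]
def proj(n,P):
    K,D,Rw,o=cam(n); Rc=Rw.T; P=np.array(P,float).reshape(-1,3)
    return cv2.projectPoints(P,cv2.Rodrigues(Rc)[0],-Rc@o,K,D)[0].reshape(-1,2)
def grab(n,name=None):
    p,d=vision.grab_frame(n)
    if name: cv2.imwrite(f"pics/{name}.png",p[:,:,::-1]); np.save(f"pics/{name}.npy",d)
    return p,d
def crop(src,out,u0,v0,w,h,s):
    p=cv2.imread(f"pics/{src}.png")[v0:v0+h,u0:u0+w]; p=cv2.resize(p,None,fx=s,fy=s,interpolation=cv2.INTER_CUBIC)
    for i in range(0,w,10):
        cv2.putText(p,str(u0+i),(i*s,8),0,.3,(0,0,255),1); cv2.line(p,(i*s,10),(i*s,14),(0,0,255),1)
    for i in range(0,h,10):
        cv2.putText(p,str(v0+i),(0,i*s+4),0,.3,(0,0,255),1); cv2.line(p,(20,i*s),(24,i*s),(0,0,255),1)
    cv2.imwrite(f"pics/{out}.png",p)
E
python3 - <<'E'
from h import *
crop("top0","c1",150,275,80,95,6)
crop("top0","c2",255,170,135,165,4)
crop("top0","c3",400,220,60,55,8)
crop("side0","c4",205,180,75,60,8)
E
```

```text
(no output)
```

View pics/c1.png

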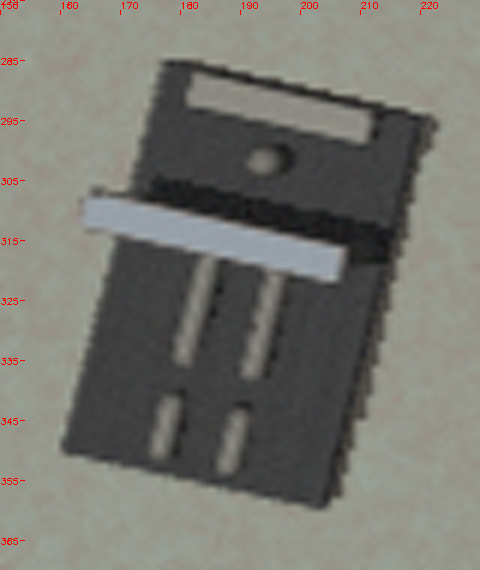

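View pics/c2.png

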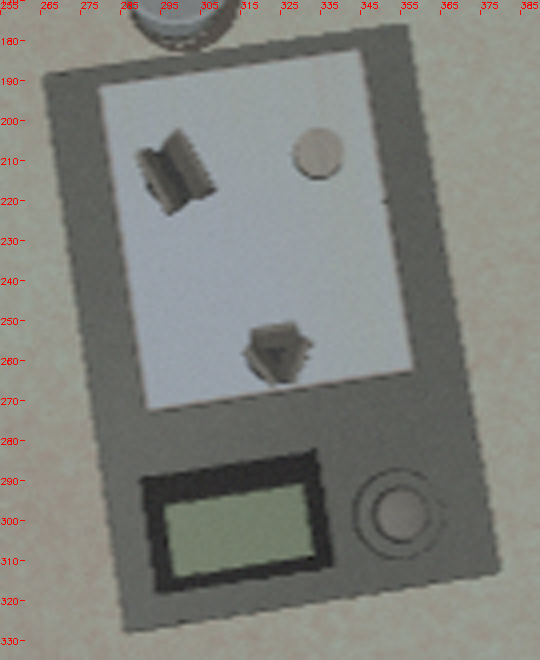

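View pics/c3.png

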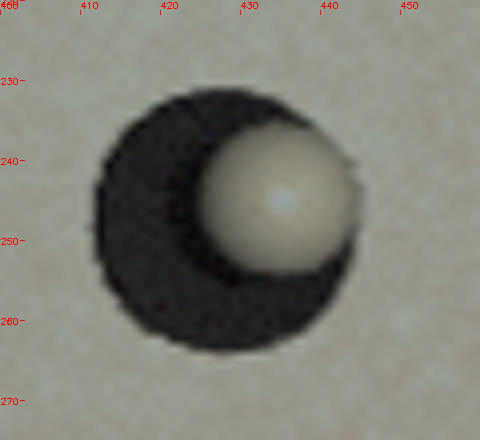

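View pics/c4.png

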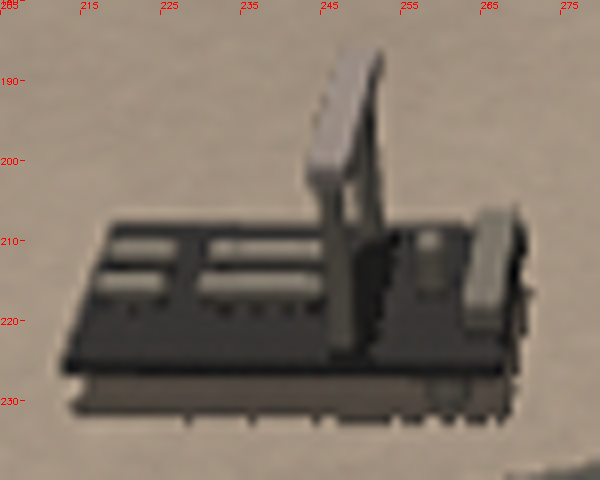

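```bash
cat > fit.py <<'E'
from h import *
from scipy.optimize import least_squares
def fit(n,M,uv,x0):
    M=np.array(M,float)/1000; uv=np.array(uv,float)
    def res(p):
        c,s=np.cos(p[2]),np.sin(p[2]); P=np.c_[p[0]+c*M[:,0]-s*M[:,1],p[1]+s*M[:,0]+c*M[:,1],M[:,2]]
        return (proj(n,P)-uv).ravel()
    return (s:=least_squares(res,x0,loss="soft_l1")), res(s.x).reshape(-1,2)
E
python3 - <<'E'
from fit import *
def cp(l,u0,v0,s): return [((a+.5)/s-.5+u0,(b+.5)/s-.5+v0) for a,b in l]
uv=cp([(165,62),(430,118),(65,452),(325,507),(82,198),(88,228),(347,247),(338,283),(263,160)],150,275,6)
M=[(47,43,21),(47,-43,21),(-81,43,21),(-81,-43,21),(6,40,82),(-6,40,82),(6,-40,82),(-6,-40,82),(23,0,40)]
s,r1=fit("top",M,uv,[.4,.3,0]); print("carrier",s.x*[1e3,1e3,57.2958]); print(r1.round(1).tolist())
uv=cp([(45,75),(408,27),(125,632),(500,573),(99,87),(360,50),(147,410),(413,370),(319,153),(403,516)],255,170,4)
M=[(135,90,55),(135,-90,55),(-135,90,55),(-135,-90,55),(125,65,61),(125,-65,61),(-35,65,61),(-35,-65,61),(75,-35,68),(-100,-45,73)]
s,r1=fit("top",M,uv,[.5,.0,0]); print("bal",s.x*[1e3,1e3,57.2958]); print(r1.round(1).tolist())
uv=cp([(282,199)],400,220,8); print("ball",uv,at_z("top",uv,.051)); 
uv=cp([(227,220)],400,220,8); print("stand",uv,at_z("top",uv,.008))
print("ball side",at_z("side",[(364,331)],.051))
d=np.load("pics/top0.npy")
print("jars",at_z("top",[(198,202),(420,176),(300,157)],.055))
print("depth pts: ball, handle, stage, bench",at_d("top",[(434,244),(185,315),(340,240),(240,330)],d))
E
```

```text
carrier [445.773625   221.02092161 -12.56137035]
[[-0.1, -0.5], [-0.9, -0.3], [-0.5, 0.4], [0.5, 0.8], [1.0, -1.5], [-1.7, 0.1], [0.5, -0.1], [0.4, 0.5], [0.1, 0.2]]
bal [564.8414251  -27.62038809   8.59081663]
[[-0.5, -0.2], [0.2, -1.0], [-0.2, 0.6], [0.4, 0.4], [-0.6, -0.7], [0.7, -0.8], [-0.3, 0.9], [1.0, 0.6], [0.1, 0.0], [-0.5, -0.2]]
ball [(434.8125, 244.4375)] [[ 0.57640476 -0.24723543  0.051     ]]
stand [(427.9375, 247.0625)] [[ 0.57603894 -0.24616777  0.008     ]]
ball side [[ 0.5759165  -0.25108168  0.051     ]]
jars [[ 0.65691446  0.20958359  0.055     ]
 [ 0.71134322 -0.22124992  0.055     ]
 [ 0.74759522  0.01458947  0.055     ]]
depth pts: ball, handle, stage, bench [[ 0.57522107 -0.24038638  0.06825496]
 [ 0.44427501  0.22148775  0.08200678]
 [ 0.58340565 -0.06161783  0.06135932]
 [ 0.41175639  0.13202781  0.00157412]]
```

```bash
cat > to.py <<'E'
import sys
from h import *
s=readout.state(); p=s["ee_pos"]; R0=R.from_euler("xyz",s["tool_rot"],degrees=True)
print("t",round(s["clock"],2),"pos",(p*1e3).round(1),"rot",s["tool_rot"].round(2),"F",s["contact_force"].round(2),"g",round(s["grip_width"],3),"q",s["qpos"].round(0))
for a in sys.argv[1:]:
    v=[float(k) for k in a.split(",")]
    R1=R.from_euler("xyz",[180,0,v[3]],degrees=True)
    print(a,"->",R0.inv().apply(np.array(v[:3])-p*1e3).round(1),(R0.inv()*R1).as_rotvec(degrees=True).round(1))
E
python3 to.py 350,-420,240,30 500,-200,240,50 520,0,240,65 450,221,200,77.4
```

```text
t 0.1 pos [ 126.4 -560.3  230.5] rot [-1.7989e+02 -1.0000e-02  1.2710e+01] F [-0.59  0.21 -0.4 ] g 1.0 q [-82.  18.  86.   0.  76.  -4.]
350,-420,240,30 -> [249.  -87.7  -9.3] [ -0.1  -0.  -17.3]
500,-200,240,50 -> [ 443.7 -269.3   -9. ] [ -0.1  -0.  -37.3]
520,0,240,65 -> [ 507.2 -460.    -8.6] [ -0.1  -0.1 -52.3]
450,221,200,77.4 -> [ 487.6 -690.9   31.8] [ -0.1  -0.1 -64.7]
```

```bash
python3 -m creep '[[1,40,-14,-2,0,0,-3],[1,95,-33,-5,0,0,-8],[1,150,-53,-9,0,0,-13],[1,205,-75,-9,0,0,-18],[1,255,-100,-9,0,0,-23]]' 30; python3 to.py 500,-200,240,50 520,0,240,65 450,221,200,77.4
```

```text
clock: 0.72
ee_pos: [0.3546, -0.4054, 0.2394]
tool_rot: [-179.9, -0.1, 35.9]
contact_force: [0.5, -0.4, 0.0]
grip_width: 1.002
t 0.72 pos [ 354.6 -405.4  239.4] rot [-1.7989e+02 -6.0000e-02  3.5870e+01] F [ 0.47 -0.36  0.03] g 1.002 q [-53.  14.  90.   0.  76.   1.]
500,-200,240,50 -> [ 2.382e+02 -8.120e+01 -2.000e-01] [ -0.1  -0.1 -14.1]
520,0,240,65 -> [ 3.716e+02 -2.315e+02  2.000e-01] [ -0.1  -0.1 -29.1]
450,221,200,77.4 -> [ 444.3 -451.6   40.7] [ -0.1  -0.1 -41.5]
```

Tracks accurately.

```bash
python3 -m creep '[[1,50,-17,0,0,0,-3],[1,105,-36,0,0,0,-7],[1,160,-56,0,0,0,-11],[1,215,-78,0,0,0,-15],[1,260,-112,0,0,0,-19]]'; python3 to.py 520,0,240,65 450,221,200,77.4
```

```text
clock: 1.35
ee_pos: [0.5011, -0.1606, 0.2395]
tool_rot: [-179.9, -0.1, 55.0]
contact_force: [0.8, -0.1, -0.2]
grip_width: 0.999
t 1.35 pos [ 501.1 -160.6  239.5] rot [-1.7994e+02 -1.0000e-01  5.5020e+01] F [ 0.79 -0.14 -0.18] g 0.999 q [-22.  13.  91.   0.  75.  12.]
520,0,240,65 -> [142.5 -76.6  -0.2] [ -0.1  -0.1 -10. ]
450,221,200,77.4 -> [ 283.3 -260.6   40.3] [ -0.   -0.1 -22.4]
```

```bash
python3 -m creep '[[1,50,-25,0,0,0,-3],[1,100,-58,0,0,0,-8],[1,145,-92,0,0,0,-12],[1,185,-130,10,0,0,-16],[1,220,-170,20,0,0,-19]]'; python3 to.py 445.8,221,190,77.4
```

```text
clock: 1.98
ee_pos: [0.4876, 0.119, 0.2196]
tool_rot: [-180.0, -0.1, 74.1]
contact_force: [-0.2, -0.4, -0.5]
grip_width: 0.998
t 1.98 pos [487.6 119.  219.6] rot [-1.7998e+02 -1.3000e-01  7.4140e+01] F [-0.23 -0.43 -0.47] g 0.998 q [ 9. 12. 96.  0. 72. 25.]
445.8,221,190,77.4 -> [ 86.6 -68.1  29.9] [-0.  -0.1 -3.3]
```

```bash
python3 -m creep '[[1,30,-23,12,0,0,-1.5],[1,60,-46,30,0,0,-3.3],[1,82,-64,50,0,0,-3.3],[1,86.6,-68,65,0,0,-3.3],[1,86.6,-68,70,0,0,-3.3]]'; python3 to.py 445.8,221,58,77.4; python3 - <<'E'
from h import *
grab("top","top1");grab("side","side1")
crop("top1","c5",140,250,110,120,5); crop("side1","c6",190,130,100,110,5)
E
```

```text
clock: 2.6
ee_pos: [0.4451, 0.2207, 0.1487]
tool_rot: [-179.9, -0.0, 77.5]
contact_force: [-0.1, -0.0, -0.1]
grip_width: 1.001
t 2.6 pos [445.1 220.7 148.7] rot [-1.799e+02 -3.000e-02  7.750e+01] F [-0.1  -0.05 -0.1 ] g 1.001 q [ 21.  16. 102.   0.  62.  34.]
445.8,221,58,77.4 -> [ 0.4  0.7 90.7] [-0.1 -0.   0.1]
```

View pics/c5.png

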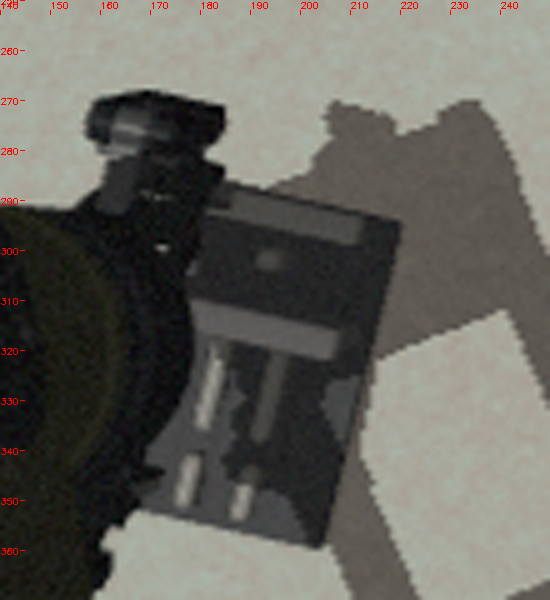

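View pics/c6.png

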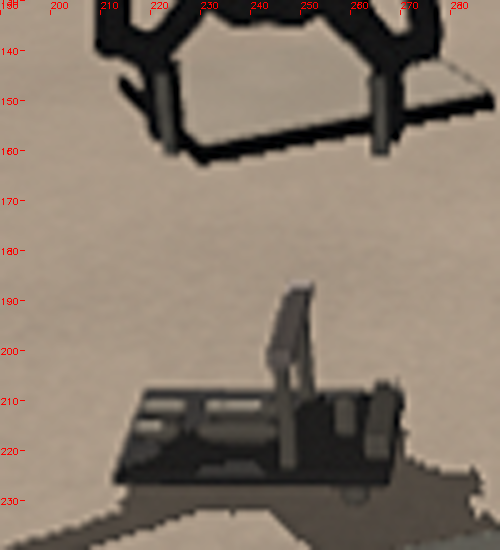

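The top crop shows the carrier undisturbed, with the arch bar from about (180,313) to (207,320). The side crop shows the open fingertips at (223,160) and (266,160), straddling the bar at about (250,190). I'm going down.

```bash
python3 -m creep '[[1,0,0.5,25,0,0,0],[1,0,0.5,55,0,0,0],[1,0,0.5,80,0,0,0],[1,0,0.5,90,0,0,0],[1,0,0.5,90,0,0,0]]' ; python3 -m creep '[[-0.5,0,0,0,0,0,0],[-0.5,0,0,0,0,0,0],[-1,0,0,0,0,0,0],[-1,0,0,0,0,0,0],[-1,0,0,0,0,0,0]]' 40; python3 to.py
```

```text
clock: 3.32
ee_pos: [0.447, 0.2197, 0.0594]
tool_rot: [-179.9, -0.1, 77.3]
contact_force: [0.6, 0.3, 0.3]
grip_width: 1.001
clock: 3.95
ee_pos: [0.446, 0.2199, 0.0595]
tool_rot: [-179.9, -0.1, 77.3]
contact_force: [-3.8, 1.4, 2.8]
grip_width: 0.127
t 3.95 pos [446.  219.9  59.5] rot [-1.7986e+02 -5.0000e-02  7.7340e+01] F [-3.77  1.36  2.81] g 0.127 q [ 21.  23. 108.   0.  49.  34.]
```

```bash
python3 -m creep '[[-1,0,0,0,0,0,0],[-1,0,0,-10,0,0,0],[-1,0,0,-30,0,0,0],[-1,0,0,-60,0,0,0],[-1,0,0,-90,0,0,0]]' 70; python3 -m creep '[[-1,0,0,-15,0,0,0],[-1,0,0,-15,0,0,0]]'; python3 - <<'E'
from h import *
grab("top","top2");grab("side","side2")
crop("top2","c7",100,250,140,120,5); crop("side2","c8",190,120,100,110,5)
E
python3 to.py 609.3,-20.9,165,98.6
```

```text
clock: 4.58
ee_pos: [0.4459, 0.2192, 0.15]
tool_rot: [-179.8, 0.0, 77.3]
contact_force: [0.5, 0.1, -4.8]
grip_width: 0.122
clock: 4.82
ee_pos: [0.4469, 0.2194, 0.1661]
tool_rot: [-180.0, -0.1, 77.3]
contact_force: [0.1, -0.6, -5.7]
grip_width: 0.126
t 4.92 pos [445.3 218.8 164.3] rot [-1.7977e+02  7.0000e-02  7.7340e+01] F [-0.58 -0.33 -5.7 ] g 0.122 q [ 21.  15. 101.   0.  64.  34.]
609.3,-20.9,165,98.6 -> [-198.   212.5   -1.3] [ -0.2   0.  -21.3]
```

View pics/c8.png

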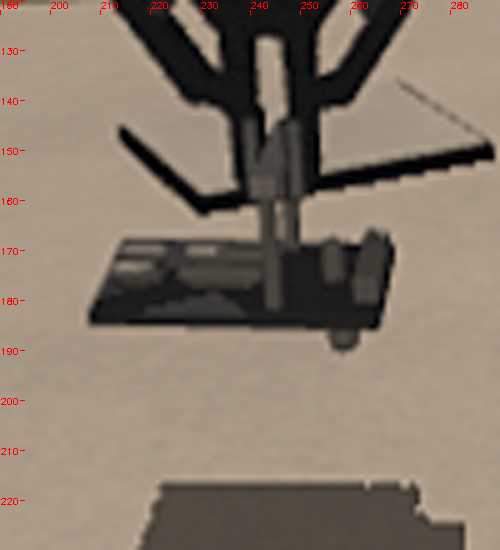

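View pics/c7.png

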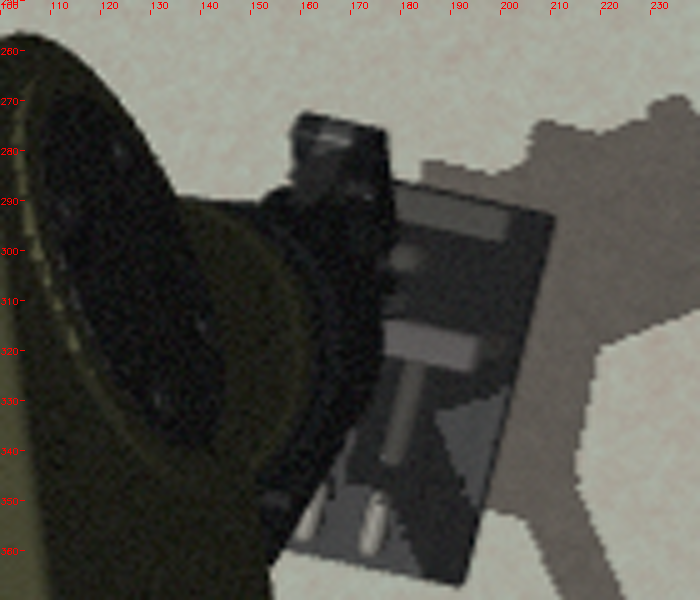

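The side crop shows the carrier level and hanging from the fingers, plate at about (240,180), one foot at (258,188). The top crop shows the plate corners square to the jaws at (210,293) and (190,357). I'm carrying it to the balance.

```bash
python3 -m creep '[[-1,-12,12,-2,0,0,-1],[-1,-40,42,-4,0,0,-4],[-1,-75,79,-4,0,0,-8],[-1,-110,117,-4,0,0,-12],[-1,-145,155,-4,0,0,-16]]' 70; python3 to.py 609.4,-21.9,168,98.6
```

```text
clock: 5.55
ee_pos: [0.5646, 0.042, 0.1661]
tool_rot: [-179.6, -0.0, 93.5]
contact_force: [0.1, 0.5, -4.8]
grip_width: 0.121
t 5.55 pos [564.6  42.  166.1] rot [-1.7959e+02 -2.0000e-02  9.3470e+01] F [ 0.06  0.46 -4.8 ] g 0.121 q [-0. 20. 92. -0. 68. -3.]
609.4,-21.9,168,98.6 -> [-66.5  40.8  -2.2] [-0.4 -0.  -5.1]
```

```bash
python3 -m creep '[[-1,-25,16,-1,0,0,-2],[-1,-48,30,-1,0,0,-4],[-1,-62,38,-1,0,0,-5],[-1,-66.5,40.8,-2,-0.4,0,-5.1],[-1,-66.5,40.8,-2,-0.4,0,-5.1]]' 70; python3 -m creep '[[-1,0,0,0,0,0,0],[-1,0,0,0,0,0,0]]'; python3 - <<'E'
from h import *
grab("top","top3");grab("side","side3")
crop("top3","c9",240,165,150,150,5); crop("side3","c10",240,120,170,160,4)
E
python3 to.py 609.4,-21.9,168,98.6
```

```text
clock: 6.18
ee_pos: [0.6085, -0.0217, 0.1667]
tool_rot: [-179.9, -0.1, 98.5]
contact_force: [-0.3, 0.1, -5.9]
grip_width: 0.125
clock: 6.42
ee_pos: [0.6078, -0.021, 0.1665]
tool_rot: [-179.8, -0.1, 98.6]
contact_force: [-0.2, 0.3, -4.6]
grip_width: 0.124
t 6.53 pos [608.2 -21.2 166.8] rot [-1.7987e+02 -1.0000e-01  9.8570e+01] F [-0.22 -0.84 -5.85] g 0.12 q [ -6.  23.  87.   0.  70. -15.]
609.4,-21.9,168,98.6 -> [-0.9  1.1 -1.2] [-0.1 -0.1 -0. ]
```

View pics/c9.png

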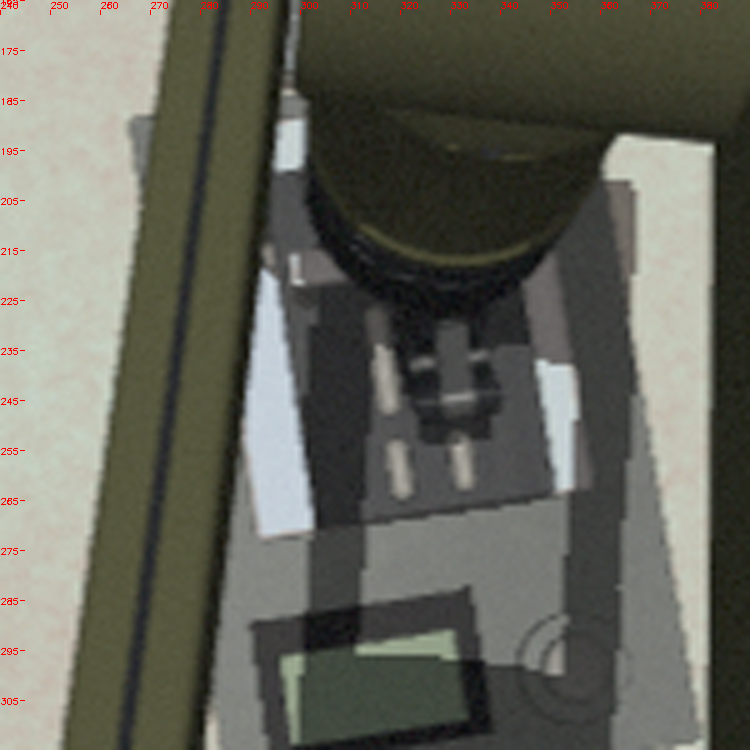

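View pics/c10.png

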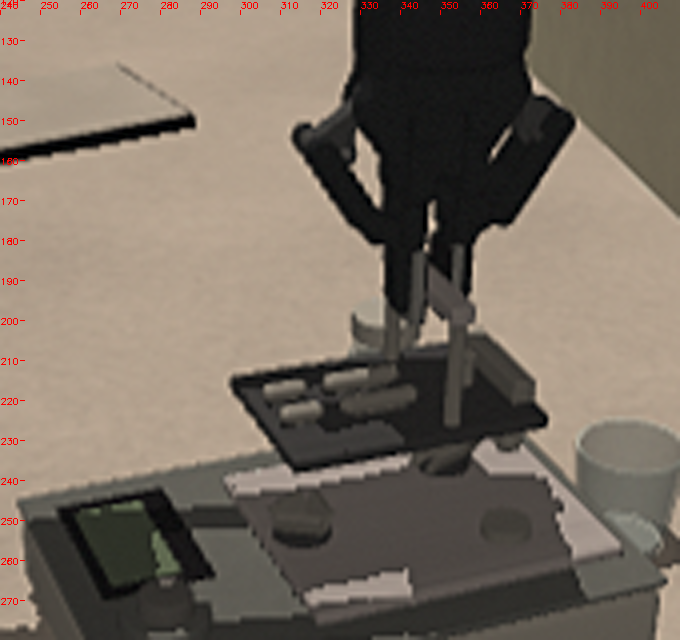

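```bash
python3 - <<'E'
from fit import *
def cp(l,u0,v0,s): return [((a+.5)/s-.5+u0,(b+.5)/s-.5+v0) for a,b in l]
h=107.3
uv=cp([(232,383),(300,470),(548,418),(477,332)],240,120,4)
M=[(-81,43,21+h),(-81,-43,21+h),(47,-43,21+h),(47,43,21+h)]
s,r1=fit("side",M,uv,[.6,0,.15]); print("carrier side",s.x*[1e3,1e3,57.2958]); print(r1.round(1).tolist())
uv=cp([(553,492),(363,526),(463,487),(403,497)],240,165,5)
M=[(-81,-43,21+h),(-81,43,21+h),(-72,-11,28+h),(-72,11,28+h)]
M[1]=(-81,43,21+h)
s,r1=fit("top",[M[0],M[2],M[3]],[uv[0],uv[2],uv[3]],[.6,0,.15]); print("carrier top",s.x*[1e3,1e3,57.2958]); print(r1.round(1).tolist())
crop("side0","c11",235,210,180,115,4)
E
```

```text
carrier side [607.90327513 -29.15249155   8.87788132]
[[-0.1, -0.5], [-0.2, -0.3], [2.2, -0.1], [-0.9, 1.5]]
carrier top [604.38600824 -14.44103584  12.05773271]
[[0.5, 0.1], [-0.1, -0.4], [-0.4, 0.2]]
```

View pics/c11.png

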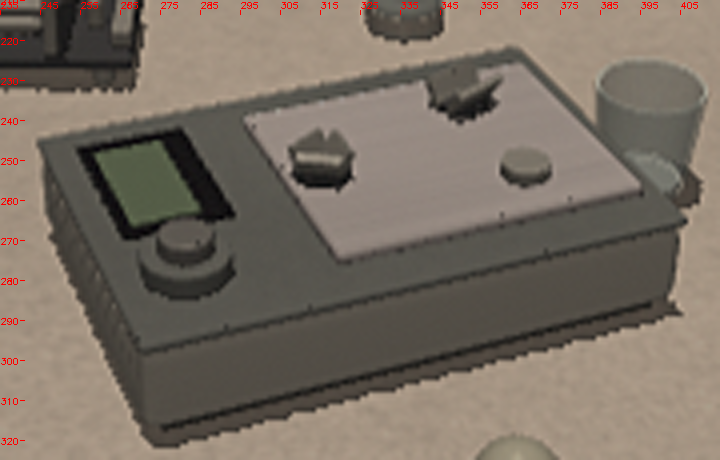

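```bash
python3 - <<'E'
from fit import *
def cp(l,u0,v0,s): return [((a+.5)/s-.5+u0,(b+.5)/s-.5+v0) for a,b in l]
uv=cp([(342,262),(643,190),(517,62),(245,118),(142,353),(686,218),(40,143),(526,158)],235,210,4)
M=[(-35,-65,61),(125,-65,61),(125,65,61),(-35,65,61),(-135,-90,55),(135,-90,55),(-135,90,55),(75,-35,68)]
s,r1=fit("side",M,uv,[.56,0,.15]); print("bal side",s.x*[1e3,1e3,57.2958]); print(r1.round(1).tolist())
d=np.load("pics/side3.npy")
# depth of plate, stage points
q=[(312,233),(305,222),(330,225),(365,226),(340,250),(350,255)]
print((at_d("side",q,d)*1e3).round(1))
d=np.load("pics/top3.npy")
q=[(335,258),(312,250),(345,250),(319,258),(300,262)]
print((at_d("top",q,d)*1e3).round(1))
# proj predicted
c,sn=np.cos(np.radians(8.57)),np.sin(np.radians(8.57))
for n in("side","top"):
  for m in [(-81,-43,21),(-81,43,21),(47,-43,21),(47,43,21),(-72,-11,28),(-72,11,28),(0,-40,82)]:
    print(n,m,proj(n,[[(608.1+c*m[0]-sn*m[1])/1e3,(-20.2+sn*m[0]+c*m[1])/1e3,(m[2]+107.3)/1e3]]).round(1))
E
```

```text
bal side [563.82491749 -34.16536875   9.39736665]
[[-0.7, -0.9], [0.9, -1.1], [0.8, -0.4], [-1.5, -0.2], [0.2, 0.4], [1.2, 0.3], [-1.8, -0.4], [0.0, 1.1]]
[[533.4 -69.9 127.9]
 [529.4 -28.9 128.2]
 [571.5 -50.4 128.9]
 [634.4 -63.9 127. ]
 [598.2 -33.2  60.1]
 [611.7 -55.6  61. ]]
[[543.  -45.7 130.5]
 [556.9  -5.5 131.3]
 [557.2 -63.6 128.8]
 [542.3 -17.3 137.5]
 [541.3  14.6  61.8]]
side (-81, -43, 21) [[313.2 234.1]]
side (-81, 43, 21) [[296.8 212.6]]
side (47, -43, 21) [[377.2 221.8]]
side (47, 43, 21) [[356.9 202.2]]
side (-72, -11, 28) [[311.4 221.5]]
side (-72, 11, 28) [[307.1 216.1]]
side (0, -40, 82) [[355.7 195.3]]
top (-81, -43, 21) [[351.5 263. ]]
top (-81, 43, 21) [[303.  270.3]]
top (47, -43, 21) [[339.9 192.1]]
top (47, 43, 21) [[292.2 198.9]]
top (-72, -11, 28) [[333.  260.3]]
top (-72, 11, 28) [[320.5 262.2]]
top (0, -40, 82) [[346.3 211.7]]
```

The side view puts the carrier's seat offset about 2 mm one way in y. The top view puts it about 2 mm the other way. The TCP-based position lies between the two and well inside the 5 mm capture, so I'm lowering and watching the force.

```bash
python3 -m creep '[[-1,-0.9,1.1,8,-0.1,0,0],[-1,-0.9,1.1,18,-0.1,0,0],[-1,-0.9,1.1,27,-0.1,0,0],[-1,-0.9,1.1,32,-0.1,0,0],[-1,-0.9,1.1,34,-0.1,0,0]]'; python3 to.py 609.4,-21.9,129,98.6
```

```text
clock: 7.15
ee_pos: [0.6091, -0.0219, 0.1321]
tool_rot: [-179.9, -0.1, 98.6]
contact_force: [-0.4, -1.3, -5.6]
grip_width: 0.123
t 7.15 pos [609.1 -21.9 132.1] rot [-1.7991e+02 -1.1000e-01  9.8570e+01] F [-0.43 -1.31 -5.58] g 0.123 q [ -6.  25.  89.   0.  65. -15.]
609.4,-21.9,129,98.6 -> [-0.1  0.3  3.1] [-0.1 -0.1 -0. ]
```

```bash
python3 -m creep '[[-1,0,0.2,1,-0.1,0,0],[-1,0,0.2,2,-0.1,0,0],[-1,0,0.2,2,-0.1,0,0]]'; python3 -m creep '[[-1,0,0,0.5,0,0,0],[-1,0,0,1,0,0,0],[-1,0,0,1,0,0,0]]';python3 to.py 609.4,-21.9,127.5,98.6
```

```text
clock: 7.52
ee_pos: [0.6094, -0.0218, 0.1303]
tool_rot: [180.0, -0.1, 98.6]
contact_force: [-0.7, 0.3, -6.0]
grip_width: 0.12
clock: 7.9
ee_pos: [0.6093, -0.0218, 0.1293]
tool_rot: [180.0, -0.1, 98.6]
contact_force: [0.2, 0.2, -5.2]
grip_width: 0.12
t 7.9 pos [609.3 -21.8 129.3] rot [ 1.7997e+02 -1.1000e-01  9.8560e+01] F [ 0.23  0.22 -5.2 ] g 0.12 q [ -6.  25.  90.   0.  65. -15.]
609.4,-21.9,127.5,98.6 -> [-0.1  0.1  1.8] [ 0.  -0.1 -0. ]
```

Still no contact, which means the alignment is good. Going further down.

```bash
python3 -m creep '[[-1,0,0,0.7,0,0,0],[-1,0,0,1.2,0,0,0],[-1,0,0,1.2,0,0,0]]';python3 to.py; python3 -m creep '[[-1,0,0,0.7,0,0,0],[-1,0,0,1,0,0,0],[-1,0,0,1,0,0,0]]';python3 to.py 609.4,-21.9,127.5,98.6
```

```text
clock: 8.28
ee_pos: [0.6094, -0.0219, 0.1281]
tool_rot: [180.0, -0.1, 98.6]
contact_force: [0.8, -0.1, -4.7]
grip_width: 0.12
t 8.28 pos [609.4 -21.9 128.1] rot [ 1.7996e+02 -1.0000e-01  9.8560e+01] F [ 0.77 -0.07 -4.67] g 0.12 q [ -6.  25.  90.   0.  65. -15.]
clock: 8.65
ee_pos: [0.6096, -0.022, 0.1277]
tool_rot: [179.9, -0.1, 98.6]
contact_force: [-1.9, 0.1, -0.5]
grip_width: 0.122
t 8.65 pos [609.6 -22.  127.7] rot [ 1.7993e+02 -9.0000e-02  9.8560e+01] F [-1.94  0.1  -0.52] g 0.122 q [ -6.  25.  90.   0.  65. -15.]
609.4,-21.9,127.5,98.6 -> [ 0.1 -0.2  0.2] [ 0.1 -0.1 -0. ]
```

```bash
python3 -m creep '[[-0.7,0,0,0,0,0,0],[-0.6,0,0,0,0,0,0],[-0.4,0,0,0,0,0,0],[0,0,0,0,0,0,0],[0.3,0,0,0,0,0,0]]' 30;python3 -m creep '[[0.3,0,0,-20,0,0,0],[0.3,0,0,-50,0,0,0],[0.5,0,0,-90,0,0,0],[0.5,0,0,-110,0,0,0]]'; python3 to.py 577,-247,160,98.6 577,-247,80,98.6
```

```text
clock: 9.28
ee_pos: [0.6097, -0.022, 0.1277]
tool_rot: [179.9, -0.1, 98.6]
contact_force: [-0.0, 0.1, -0.0]
grip_width: 0.65
clock: 9.78
ee_pos: [0.6107, -0.0222, 0.2402]
tool_rot: [179.7, -0.0, 98.6]
contact_force: [-0.2, 0.3, -0.3]
grip_width: 0.753
t 9.78 pos [610.7 -22.2 240.2] rot [ 1.7971e+02 -3.0000e-02  9.8560e+01] F [-0.23  0.34 -0.25] g 0.753 q [ -6.  20.  81.   0.  78. -15.]
577,-247,160,98.6 -> [-217.3  -67.1   79.8] [ 0.3 -0.  -0. ]
577,-247,80,98.6 -> [-217.3  -67.5  159.8] [ 0.3 -0.  -0. ]
```

Carrier released with the force at zero. Moving toward the sphere and turning the jaws to lie across the rails (yaw 8.6).

```bash
python3 -m creep '[[0.8,-25,-8,0,0.3,0,8],[0.8,-65,-20,0,0.3,0,18],[1,-110,-34,0,0.3,0,28],[1,-155,-48,0,0.3,0,38],[1,-195,-60,10,0.3,0,48]]'; python3 - <<'E'
from h import *
grab("top","top4");grab("side","side4")
crop("top4","c12",250,165,140,150,5); crop("side4","c13",235,160,180,150,4)
E
python3 to.py 576.3,-246.7,140,8.6
```

```text
clock: 10.4
ee_pos: [0.5807, -0.2259, 0.2306]
tool_rot: [180.0, -0.1, 50.2]
contact_force: [0.4, 0.1, 0.0]
grip_width: 0.999
t 10.5 pos [ 579.2 -228.1  228.6] rot [-1.7987e+02  2.0000e-02  5.0190e+01] F [-0.69  0.33  0.01] g 0.999 q [-25.  22.  81.   0.  78.  14.]
576.3,-246.7,140,8.6 -> [-16.1   9.9  88.6] [-0.1  0.1 41.6]
```

View pics/c12.png

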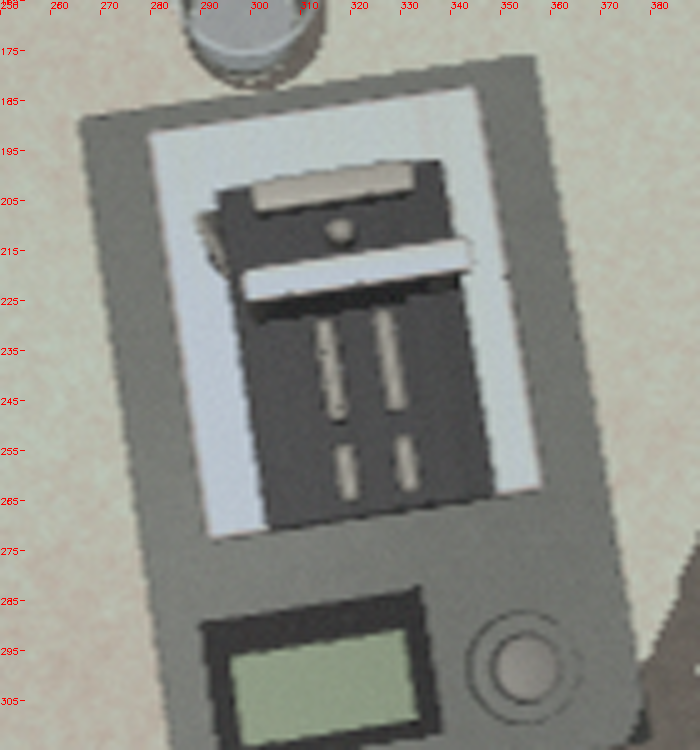

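View pics/c13.png

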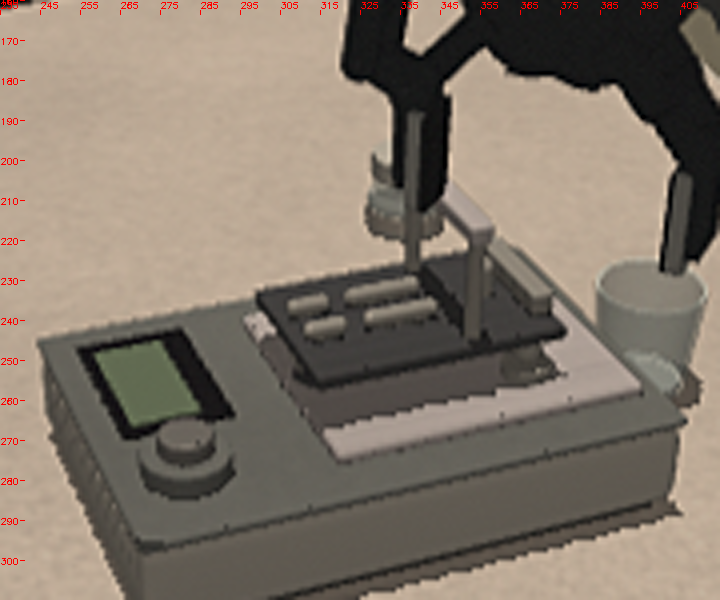

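```bash
python3 - <<'E'
from fit import *
def cp(l,u0,v0,s): return [((a+.5)/s-.5+u0,(b+.5)/s-.5+v0) for a,b in l]
uv=cp([(218,193),(441,161),(263,530),(496,495),(243,272),(246,302),(466,238),(472,268),(340,230)],250,165,5)
M=np.array([(47,43,21),(47,-43,21),(-81,43,21),(-81,-43,21),(6,40,82),(-6,40,82),(6,-40,82),(-6,-40,82),(23,0,40)])+[0,0,68]
s,r1=fit("top",M,uv,[.6,-.02,.15]); x=s.x; print("carrier",x*[1e3,1e3,57.2958]); print(r1.round(1).tolist())
c,sn=np.cos(x[2]),np.sin(x[2])
f=lambda m:(x[:2]*1e3+[c*m[0]-sn*m[1],sn*m[0]+c*m[1]]).round(1)
print("saddle",f((-50,0)),"nest",f((0,0)))
b=np.radians(8.59); print("expected from bal",564.84+45*np.cos(b),-27.62+45*np.sin(b))
E
```

```text
carrier [609.13845193 -20.36087097   8.44897511]
[[-0.8, -0.4], [0.2, -0.4], [0.3, 0.4], [0.1, 0.5], [-0.8, -0.5], [-0.3, 0.4], [0.5, -0.2], [0.4, 0.6], [0.1, -0.4]]
saddle [559.7 -27.7] nest [609.1 -20.4]
expected from bal 609.3352109172674 -20.89867532194077
```

The top crop shows the carrier square on the stage, with the plate corners at (293,203), (338,197), (302,271) and (349,264). The fit agrees with the seated pose to within 0.6 mm. The side crop shows it level. Now for the sphere.

```bash
python3 -m creep '[[1,-5,3,8,0,0,9],[1,-10,6,20,0,0,19],[1,-14,9,35,0,0,29],[1,-16,10,55,0,0,38],[1,-16,10,75,0,0,41.6]]'; python3 - <<'E'
from h import *
grab("side","side5"); grab("top","top5")
crop("side5","c14",310,230,110,140,5);crop("top5","c14t",380,200,110,100,5)
E
python3 to.py 576.3,-246.7,29,8.6
```

```text
clock: 11.12
ee_pos: [0.5767, -0.2461, 0.1532]
tool_rot: [-179.9, 0.1, 8.5]
contact_force: [0.4, -0.2, 0.1]
grip_width: 1.0
t 11.22 pos [ 574.9 -245.1  151.2] rot [-179.72    0.33    8.67] F [0.33 0.73 0.07] g 1.001 q [-27.  25.  86.   0.  69.  54.]
576.3,-246.7,29,8.6 -> [  1.8   2.4 122.2] [-0.3  0.3  0.1]
```

View pics/c14.png

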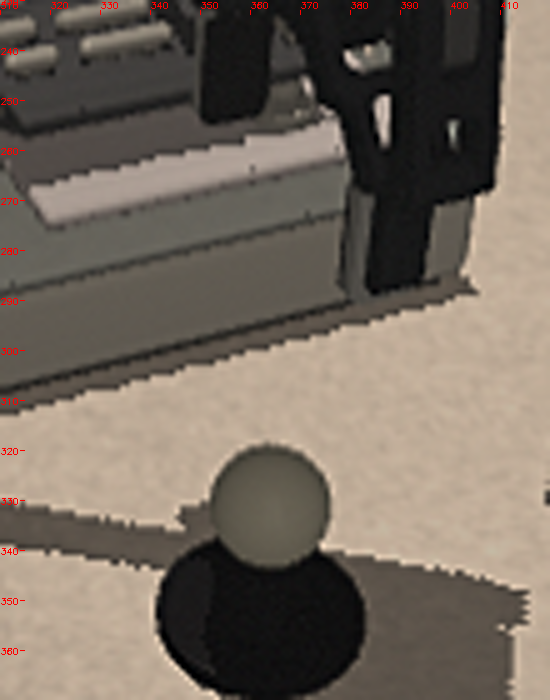

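View pics/c14t.png

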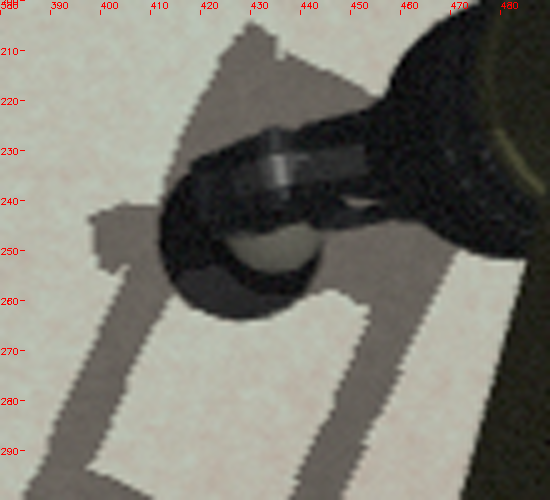

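```bash
python3 -m creep '[[1,1.8,2.2,30,-0.3,0.3,0],[1,1.8,2.2,65,-0.3,0.3,0],[1,1.8,2.2,95,-0.3,0.3,0],[1,1.8,2.2,115,-0.3,0.3,0],[1,1.8,2.2,123,-0.3,0.3,0]]'; python3 -m creep '[[1,0,0,0,0,0,0]]'; python3 - <<'E'
from h import *
grab("side","side6")
crop("side6","c15",310,250,110,130,5)
E
python3 to.py 576.5,-246.7,27,8.6
```

```text
clock: 11.85
ee_pos: [0.5762, -0.2459, 0.0277]
tool_rot: [-180.0, 0.1, 8.8]
contact_force: [-0.4, 0.0, 0.6]
grip_width: 1.0
clock: 11.98
ee_pos: [0.5766, -0.2458, 0.0281]
tool_rot: [-180.0, 0.1, 8.8]
contact_force: [-0.2, 0.2, 0.5]
grip_width: 1.0
t 12.03 pos [ 576.9 -246.    28.5] rot [1.80e+02 2.00e-02 8.83e+00] F [ 0.01 -0.39  0.44] g 1.002 q [-27.  33.  93.  -0.  54.  54.]
576.5,-246.7,27,8.6 -> [-0.5  0.7  1.5] [0.  0.  0.2]
```

View pics/c15.png

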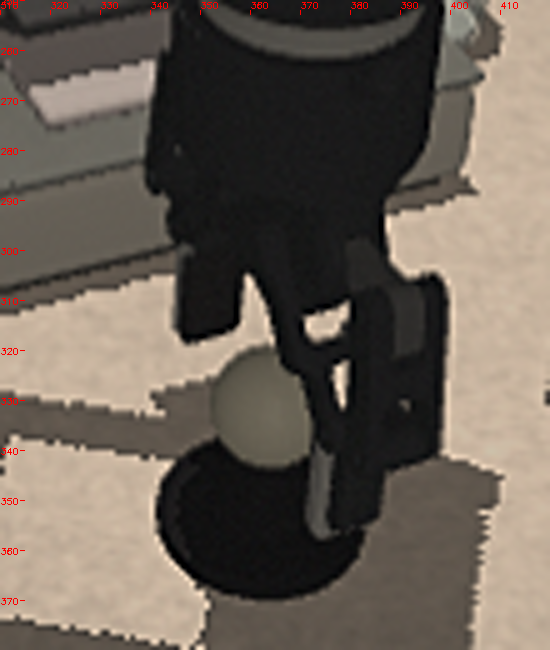

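The near finger is at (378,345), the far one at (352,310), and the ball at (364,331) between them. Closing.

```bash
python3 -m creep '[[0.3,-0.4,0.7,1,0,0,0.2],[0,-0.4,0.7,1,0,0,0.2],[-0.3,-0.4,0.7,1,0,0,0.2],[-0.6,-0.4,0.7,1,0,0,0.2],[-1,-0.4,0.7,1,0,0,0.2]]' 30; python3 -m creep '[[-1,0,0,0,0,0,0],[-1,0,0,0,0,0,0]]'; python3 to.py
```

```text
clock: 12.65
ee_pos: [0.5771, -0.2472, 0.0281]
tool_rot: [179.9, -0.0, 8.6]
contact_force: [-0.5, -2.0, 4.3]
grip_width: 0.426
clock: 12.9
ee_pos: [0.5771, -0.2473, 0.0282]
tool_rot: [179.9, -0.0, 8.6]
contact_force: [-0.5, 0.3, 3.2]
grip_width: 0.424
t 12.9 pos [ 577.1 -247.3   28.2] rot [ 1.7993e+02 -4.0000e-02  8.6400e+00] F [-0.54  0.26  3.16] g 0.424 q [-27.  33.  93.  -0.  54.  54.]
```

```bash
python3 -m creep '[[-1,0,0,-3,0,0,0],[-1,0,0,-12,0,0,0],[-1,0,0,-35,0,0,0],[-1,0,0,-70,0,0,0],[-1,0,0,-110,0,0,0]]' 30; python3 -m creep '[[-1,0,0,-10,0,0,0],[-1,0,0,-10,0,0,0]]'; python3 - <<'E'
from h import *
grab("side","side7"); grab("top","top7")
crop("side7","c16",300,180,120,130,5)
E
python3 to.py 559.9,-28.1,150,8.55
```

```text
clock: 13.52
ee_pos: [0.5763, -0.2466, 0.1387]
tool_rot: [-180.0, 0.1, 8.6]
contact_force: [-0.0, -0.6, -1.0]
grip_width: 0.422
clock: 13.78
ee_pos: [0.5764, -0.2465, 0.1492]
tool_rot: [180.0, -0.0, 8.6]
contact_force: [0.6, 0.2, -1.6]
grip_width: 0.424
t 13.88 pos [ 575.2 -246.   147.3] rot [-179.89    0.18    8.64] F [-0.32 -0.19 -1.87] g 0.424 q [-27.  26.  86.  -0.  68.  54.]
559.9,-28.1,150,8.55 -> [  17.6 -217.7   -2.4] [-0.1  0.2  0.1]
```

View pics/c16.png

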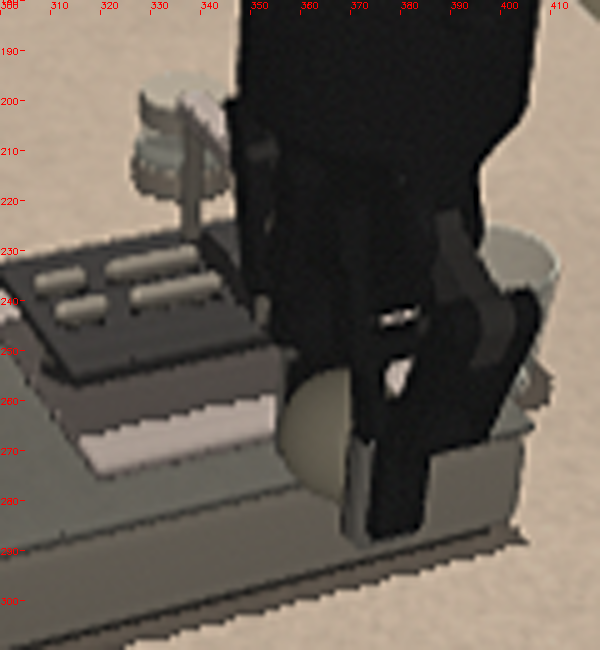

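```bash
python3 - <<'E'
from h import *
a=proj("side",[[.5764,-.2470,.051]])[0]; print("stand ball pred",a,"obs approx 363.7,331")
b=proj("side",[[.5752,-.2460,.1701]])[0]; print("now pred",b)
p=cv2.imread("pics/side0.png"); g=cv2.cvtColor(p,cv2.COLOR_BGR2GRAY)
for n,(u,v,r0) in {"side0":(364,331,12),"side7":(367,266,13)}.items():
    p=cv2.imread(f"pics/{n}.png"); print(n); 
crop("side7","c17",345,240,40,50,14)
E
```

```text
stand ball pred [363.47222744 329.1796376 ] obs approx 363.7,331
now pred [368.16189295 266.30838345]
side0
side7
```

View pics/c17.png

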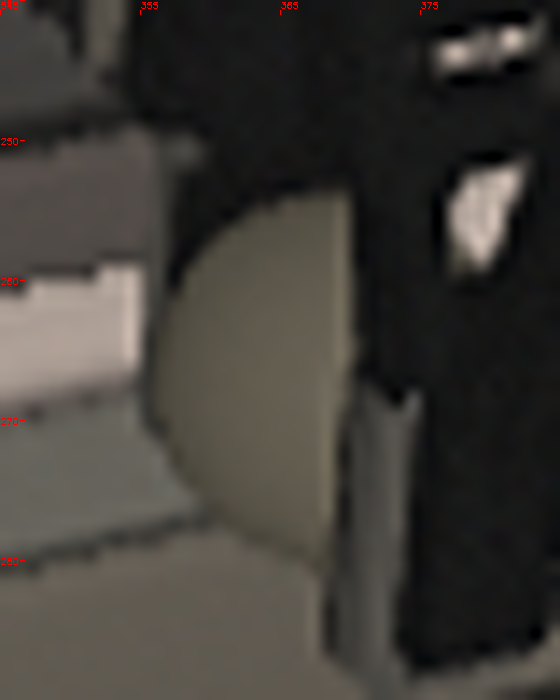

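```bash
python3 -m creep '[[-1,1,-15,-3,0,0.1,0],[-1,4,-50,-6,0,0.1,0],[-1,8,-95,-7,0,0.1,0],[-1,12,-140,-7,0,0.1,0],[-1,16,-180,-7,0,0.1,0]]' 30; python3 to.py 559.9,-28.1,152,8.55
```

```text
clock: 14.5
ee_pos: [0.5624, -0.063, 0.1534]
tool_rot: [-179.8, 0.2, 8.7]
contact_force: [0.2, -0.5, -1.9]
grip_width: 0.427
t 14.5 pos [562.4 -63.  153.4] rot [-179.8     0.23    8.66] F [ 0.23 -0.49 -1.94] g 0.427 q [-11.  21.  93.   0.  66.  71.]
559.9,-28.1,152,8.55 -> [  2.8 -34.9   1.5] [-0.2  0.2  0.1]
```

```bash
python3 -m creep '[[-1,1,-15,0,-0.1,0.1,0],[-1,2,-27,0,-0.2,0.2,0.1],[-1,2.8,-34.9,1,-0.2,0.2,0.1],[-1,2.8,-34.9,10,-0.2,0.2,0.1],[-1,2.8,-34.9,20,-0.2,0.2,0.1]]'; python3 -m creep '[[-1,0,0,5,0,0,0],[-1,0,0,9,0,0,0],[-1,0,0,9,0,0,0]]'; python3 - <<'E'
from h import *
grab("side","side8"); grab("top","top8")
crop("side8","c18",280,180,110,90,6);crop("top8","c18t",270,190,120,100,6)
E
python3 to.py 559.9,-28.1,90.2,8.55
```

```text
clock: 15.12
ee_pos: [0.56, -0.0288, 0.1328]
tool_rot: [180.0, 0.0, 8.5]
contact_force: [0.2, 0.7, -0.6]
grip_width: 0.426
clock: 15.5
ee_pos: [0.5598, -0.0291, 0.1234]
tool_rot: [180.0, 0.1, 8.5]
contact_force: [-0.2, -0.1, -0.5]
grip_width: 0.428
t 15.6 pos [560.2 -28.9 123.9] rot [1.7998e+02 1.0000e-02 8.5000e+00] F [ 0.67 -0.45 -0.18] g 0.426 q [-7. 22. 96. -0. 61. 74.]
559.9,-28.1,90.2,8.55 -> [-0.2 -0.9 33.7] [ 0.   0.  -0.1]
```

View pics/c18.png

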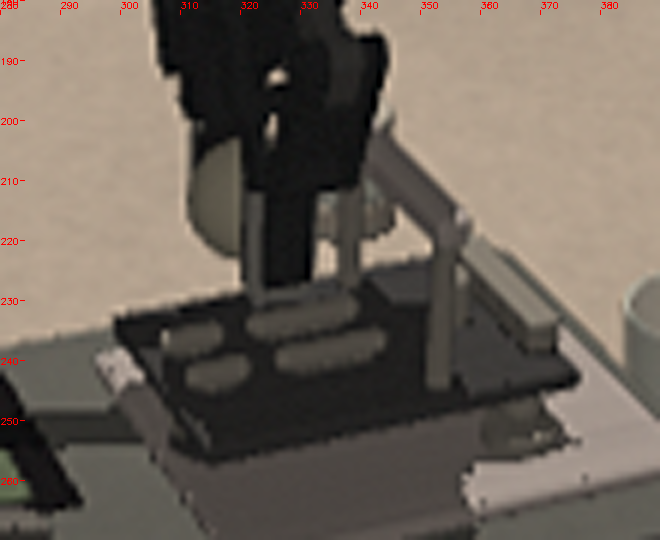

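View pics/c18t.png

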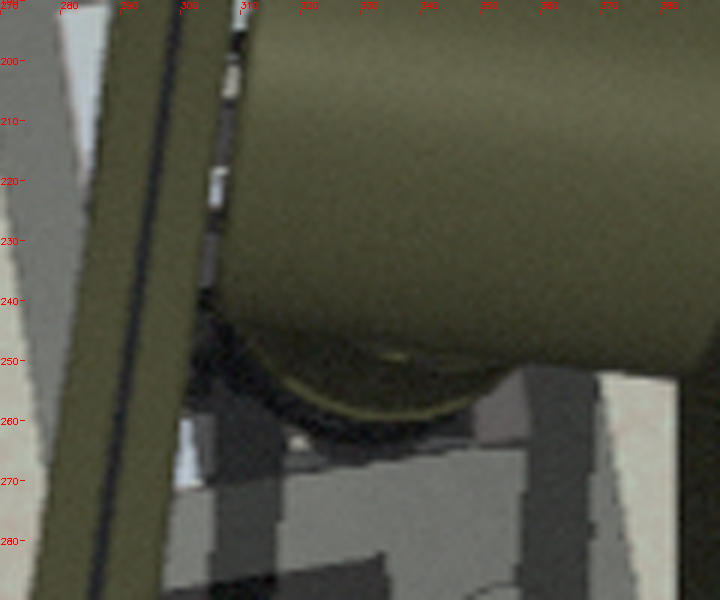

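```bash
python3 - <<'E'
from h import *
print(proj("side",[[.5602,-.0289,.1467]]))
E
python3 -m creep '[[-1,-0.2,-0.7,8,0,0,0],[-1,-0.2,-0.7,18,0,0,0],[-1,-0.2,-0.7,26,0,0,0],[-1,-0.2,-0.7,29,0,0,0],[-1,-0.2,-0.7,30,0,0,0]]'; python3 -m creep '[[-1,0,0,0.5,0,0,0],[-1,0,0,1,0,0,0],[-1,0,0,1,0,0,0]]'; python3 to.py 559.9,-28.1,90.2,8.55
```

```text
[[321.40462495 211.54469745]]
clock: 16.23
ee_pos: [0.5597, -0.0283, 0.0935]
tool_rot: [180.0, 0.0, 8.5]
contact_force: [0.8, -1.5, -0.1]
grip_width: 0.43
clock: 16.6
ee_pos: [0.5598, -0.0283, 0.0927]
tool_rot: [180.0, 0.0, 8.5]
contact_force: [0.3, 0.0, -0.9]
grip_width: 0.424
t 16.6 pos [559.8 -28.3  92.7] rot [1.7998e+02 2.0000e-02 8.5000e+00] F [ 0.27  0.04 -0.9 ] g 0.424 q [-7. 24. 98. -0. 57. 74.]
559.9,-28.1,90.2,8.55 -> [ 0.1 -0.2  2.5] [ 0.  0. -0.]
```

```bash
python3 -m creep '[[-1,0,-0.1,0.7,0,0,0],[-1,0,-0.1,1.2,0,0,0],[-1,0,-0.1,1.2,0,0,0]]'; python3 -m creep '[[-1,0,0,0.5,0,0,0],[-1,0,0,0.8,0,0,0],[-1,0,0,0.8,0,0,0]]'; python3 to.py 559.9,-28.1,90.2,8.55
```

```text
clock: 16.98
ee_pos: [0.5598, -0.0282, 0.0915]
tool_rot: [180.0, 0.0, 8.5]
contact_force: [-0.3, 0.9, -0.1]
grip_width: 0.422
clock: 17.35
ee_pos: [0.5598, -0.0282, 0.0906]
tool_rot: [180.0, 0.0, 8.5]
contact_force: [-0.6, -0.7, -1.2]
grip_width: 0.428
t 17.35 pos [559.8 -28.2  90.6] rot [1.7998e+02 3.0000e-02 8.5000e+00] F [-0.57 -0.7  -1.17] g 0.428 q [-7. 25. 98. -0. 57. 74.]
559.9,-28.1,90.2,8.55 -> [ 0.1 -0.1  0.4] [ 0.  0. -0.]
```

```bash
python3 -m creep '[[-1,0,0,0.4,0,0,0],[-1,0,0,0.7,0,0,0],[-1,0,0,0.7,0,0,0]]'; python3 to.py;  python3 -m creep '[[-1,0,0,0.4,0,0,0],[-1,0,0,0.7,0,0,0],[-1,0,0,0.7,0,0,0]]'; python3 to.py 559.9,-28.1,90.2,8.55
```

```text
clock: 17.73
ee_pos: [0.56, -0.0283, 0.0901]
tool_rot: [180.0, 0.0, 8.5]
contact_force: [-0.3, -1.2, 0.3]
grip_width: 0.425
t 17.73 pos [560.  -28.3  90.1] rot [179.97   0.     8.5 ] F [-0.26 -1.22  0.34] g 0.425 q [-7. 25. 98. -0. 57. 74.]
clock: 18.1
ee_pos: [0.5604, -0.0284, 0.0896]
tool_rot: [179.9, -0.0, 8.5]
contact_force: [-0.4, -1.4, 1.9]
grip_width: 0.422
t 18.1 pos [560.4 -28.4  89.6] rot [ 1.7995e+02 -5.0000e-02  8.5100e+00] F [-0.37 -1.38  1.9 ] g 0.422 q [-7. 25. 98. -0. 57. 74.]
559.9,-28.1,90.2,8.55 -> [-0.5 -0.4 -0.6] [ 0.1 -0.  -0. ]
```

Contact at TCP z of about 90 mm, as predicted. Releasing gently.

```bash
python3 -m creep '[[-0.15,0,0,0,0,0,0],[-0.1,0,0,0,0,0,0],[-0.05,0,0,0,0,0,0],[0.0,0,0,0,0,0,0],[0.1,0,0,0,0,0,0]]' 20; python3 -m creep '[[0.2,0,0,0,0,0,0],[0.3,0,0,0,0,0,0],[0.3,0,0,0,0,0,0]]'; python3 to.py; python3 - <<'E'
from h import *
grab("side","side9")
crop("side9","c19",280,180,110,90,6)
E
```

```text
clock: 18.73
ee_pos: [0.5603, -0.0283, 0.0895]
tool_rot: [180.0, -0.0, 8.5]
contact_force: [0.5, -0.4, -0.2]
grip_width: 0.547
clock: 19.1
ee_pos: [0.5603, -0.0283, 0.0895]
tool_rot: [180.0, -0.0, 8.5]
contact_force: [-0.5, -0.6, -0.0]
grip_width: 0.649
t 19.1 pos [560.3 -28.3  89.5] rot [ 1.7995e+02 -3.0000e-02  8.5000e+00] F [-0.5  -0.62 -0.03] g 0.649 q [-7. 25. 98. -0. 57. 74.]
```

View pics/c19.png

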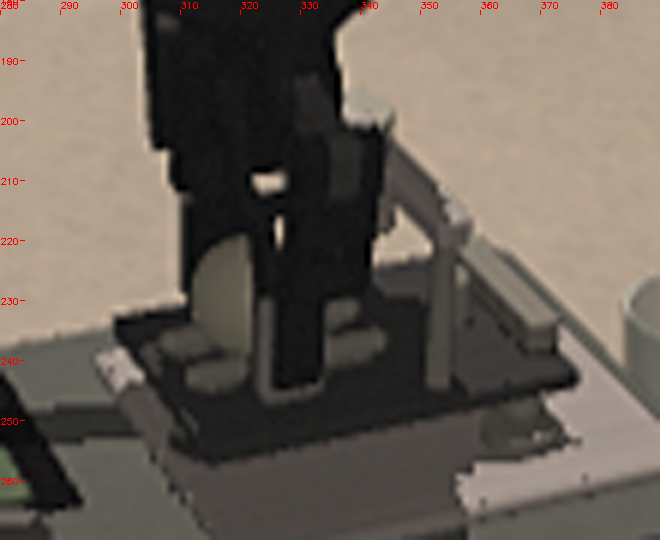

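```bash
python3 -m creep '[[0.5,0,0,-8,0,0,0],[0.5,0,0,-25,0,0,0],[0.5,0,0,-50,0,0,0],[0.2,0,0,-70,0,0,0],[-0.5,0,0,-85,0,0,0]]'; python3 to.py 515,-35,175,8.55; python3 - <<'E'
from h import *
grab("side","side10"); grab("top","top10")
crop("side10","c20",280,160,110,100,6)
E
```

```text
clock: 19.77
ee_pos: [0.5607, -0.0283, 0.1761]
tool_rot: [179.9, -0.1, 8.5]
contact_force: [-0.2, 0.2, -0.2]
grip_width: 0.401
t 19.77 pos [560.7 -28.3 176.1] rot [ 1.7993e+02 -1.2000e-01  8.5100e+00] F [-0.19  0.19 -0.21] g 0.401 q [-7. 19. 93. -0. 68. 74.]
515,-35,175,8.55 -> [-46.2  -0.2   1. ] [ 0.1 -0.1 -0. ]
```

View pics/c20.png

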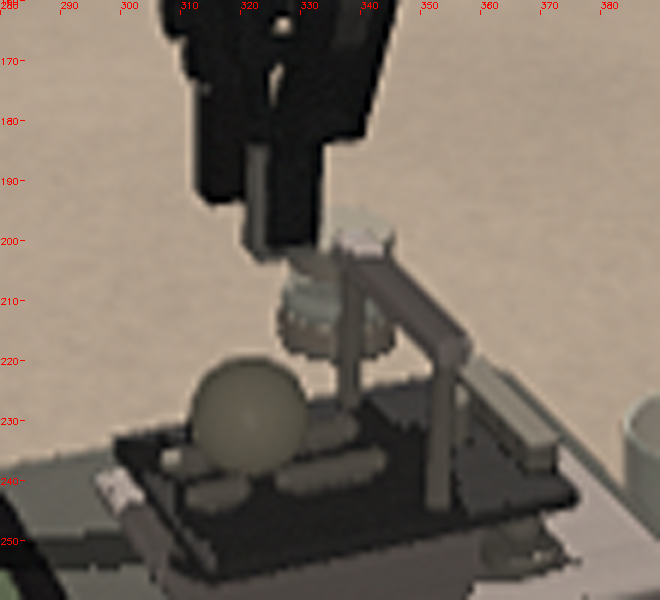

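The side crop shows the sphere sitting in the rail gap, centred at (321,229), between the short and long rails. The fingers are clear. Moving behind it and shutting the jaws.

```bash
python3 -m creep '[[-1,-12,0,0,0,0,0],[-1,-30,0,0,0,0,0],[-1,-43,0,0,0,0,0],[-1,-46.2,-0.2,1,0.1,0,0],[-1,-46.2,-0.2,1,0.1,0,0]]' 30; python3 - <<'E'
from h import *
grab("top","top11");grab("side","side11")
crop("top11","c21",280,190,80,90,7)
print("saddle pred",proj("top",[[.5599,-.0281,.113]]),proj("side",[[.5599,-.0281,.113]]))
E
python3 to.py 516,-34.8,105,8.55
```

```text
clock: 20.5
ee_pos: [0.5156, -0.0352, 0.1754]
tool_rot: [180.0, -0.3, 8.5]
contact_force: [0.4, 0.7, 0.3]
grip_width: 0.001
saddle pred [[324.25217466 249.39308366]] [[320.81813791 227.22210614]]
t 20.6 pos [516.4 -35.1 175.5] rot [179.98  -0.3    8.5 ] F [-0.36  0.32  0.16] g -0.0 q [-9. 16. 98.  0. 66. 73.]
516,-34.8,105,8.55 -> [-0.8 -0.4 70.5] [ 0.  -0.3 -0. ]
```

View pics/c21.png

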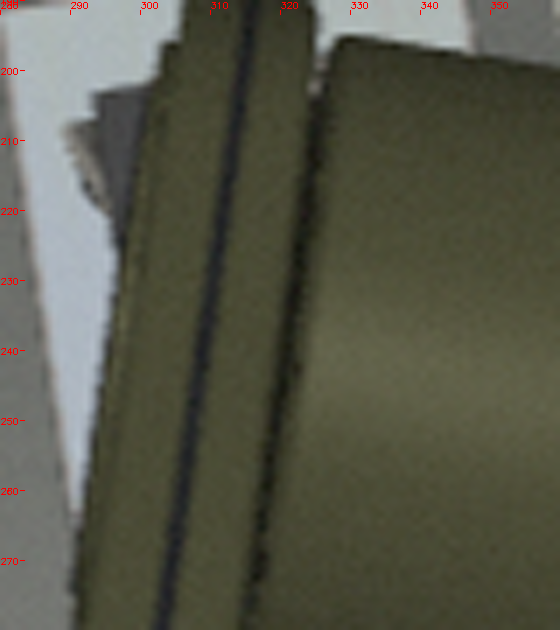

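The top view is covered by the arm. In the side view the sphere at (321.3,229) matches the predicted saddle position once the known bias is added. Lowering behind the sphere.

```bash
python3 -m creep '[[-1,-0.8,-0.4,15,0,-0.2,0],[-1,-0.8,-0.4,38,0,-0.3,0],[-1,-0.8,-0.4,58,0,-0.3,0],[-1,-0.8,-0.4,68,0,-0.3,0],[-1,-0.8,-0.4,70,0,-0.3,0]]'; python3 - <<'E'
from h import *
grab("side","side12")
crop("side12","c22",270,160,120,100,6)
E
python3 to.py 532,-32.4,105,8.55 580,-25.1,105,8.55
```

```text
clock: 21.22
ee_pos: [0.5155, -0.0347, 0.1045]
tool_rot: [-180.0, 0.1, 8.5]
contact_force: [0.2, -0.3, -0.6]
grip_width: -0.001
t 21.27 pos [515.9 -34.8 104.9] rot [-1.80e+02  6.00e-02  8.51e+00] F [ 0.38  0.   -0.88] g 0.001 q [ -9.  21. 103.  -0.  57.  73.]
532,-32.4,105,8.55 -> [16.3  0.1 -0.1] [-0.   0.1 -0. ]
580,-25.1,105,8.55 -> [64.9 -0.1 -0.2] [-0.   0.1 -0. ]
```

View pics/c22.png

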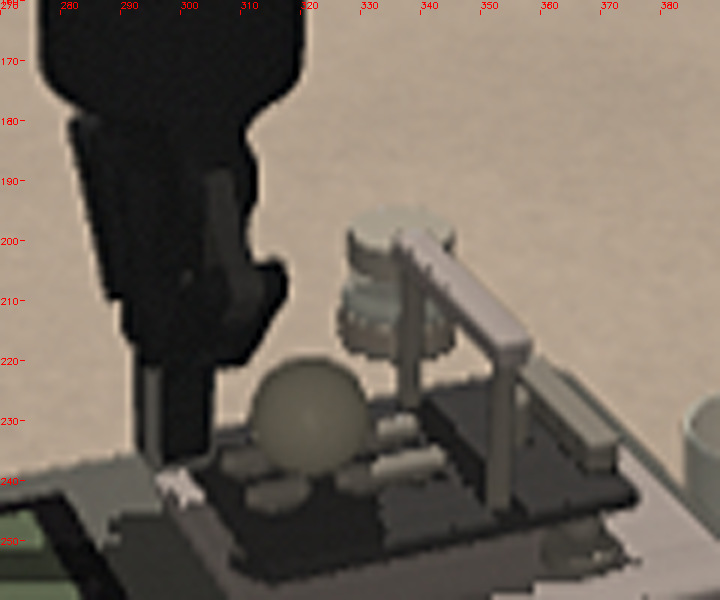

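The shut fingers are at (300,236), about 10 mm behind the sphere at (321,229). Starting a slow push along the rails.

```bash
python3 -m creep '[[-1,3,0,0,0,0,0],[-1,6,0,0,0,0,0],[-1,9,0,0,0,0,0],[-1,12,0,0,0,0,0],[-1,14,0,0,0,0,0]]'; python3 -m creep '[[-1,2,0,0,0,0,0],[-1,4,0,0,0,0,0],[-1,6,0,0,0,0,0],[-1,8,0,0,0,0,0]]'; python3 - <<'E'
from h import *
grab("side","side13")
crop("side13","c23",270,160,120,100,6)
E
python3 to.py 580,-25.1,105,8.55
```

```text
clock: 21.9
ee_pos: [0.53, -0.0327, 0.105]
tool_rot: [180.0, 0.0, 8.5]
contact_force: [-1.4, 0.0, -0.3]
grip_width: -0.004
clock: 22.4
ee_pos: [0.5384, -0.0315, 0.105]
tool_rot: [180.0, 0.0, 8.5]
contact_force: [-0.2, -0.4, 0.4]
grip_width: -0.002
t 22.45 pos [538.8 -31.5 105.1] rot [ 1.7998e+02 -3.0000e-02  8.5100e+00] F [ 0.98 -0.16 -0.28] g -0.001 q [ -8.  22. 100.  -0.  58.  74.]
580,-25.1,105,8.55 -> [41.7 -0.2  0.1] [ 0. -0. -0.]
```

View pics/c23.png

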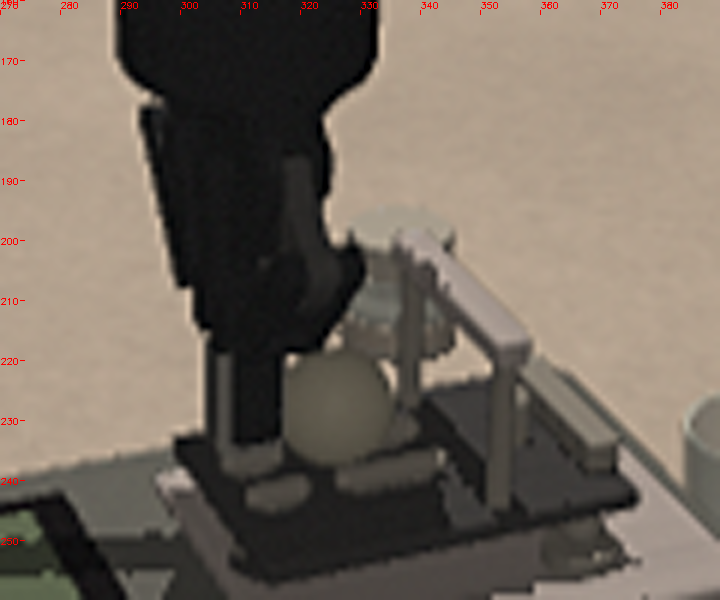

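The sphere at (325.5,227.5) has left the gap and is touching the fingers. Pushing on slowly.

```bash
python3 -m creep '[[-1,3,0,0,0,0,0],[-1,6,0,0,0,0,0],[-1,9,0,0,0,0,0],[-1,12,0,0,0,0,0],[-1,15,0,0,0,0,0]]'; python3 - <<'E'
from h import *
grab("side","side14")
crop("side14","c24",270,160,120,100,6)
E
python3 to.py 580,-25.1,105,8.55
```

```text
clock: 23.08
ee_pos: [0.5539, -0.0292, 0.1051]
tool_rot: [180.0, -0.0, 8.5]
contact_force: [-0.4, 0.4, 0.1]
grip_width: 0.005
t 23.12 pos [554.4 -29.2 105.1] rot [ 1.7998e+02 -7.0000e-02  8.5100e+00] F [ 0.61 -0.64  0.82] g 0.001 q [-7. 23. 98. -0. 59. 74.]
580,-25.1,105,8.55 -> [25.9 -0.3  0.1] [ 0.  -0.1 -0. ]
```

View pics/c24.png

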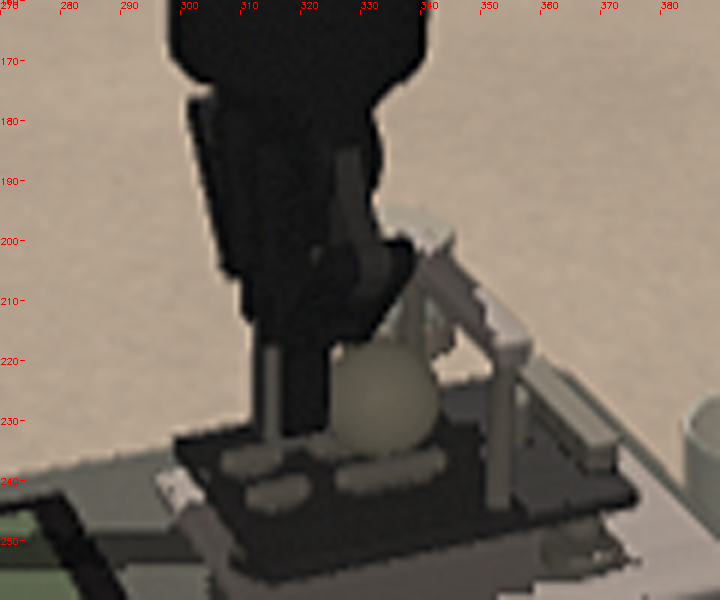

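```bash
python3 -m creep '[[-1,3,0,0,0,0,0],[-1,6,0,0,0,0,0],[-1,9,0,0,0,0,0],[-1,11,0,0,0,0,0],[-1,13,0,0,0,0,0]]'; python3 - <<'E'
from h import *
grab("side","side15")
crop("side15","c25",270,160,120,100,6)
E
python3 to.py 580,-25.1,105,8.55
```

```text
clock: 23.75
ee_pos: [0.5673, -0.0273, 0.1051]
tool_rot: [180.0, -0.1, 8.5]
contact_force: [-0.0, 0.2, -0.4]
grip_width: -0.004
t 23.8 pos [567.7 -27.3 105.2] rot [ 1.7997e+02 -9.0000e-02  8.5100e+00] F [0.88 0.2  0.4 ] g 0.003 q [-7. 24. 97. -0. 59. 74.]
580,-25.1,105,8.55 -> [12.5 -0.3  0.2] [ 0.  -0.1 -0. ]
```

View pics/c25.png

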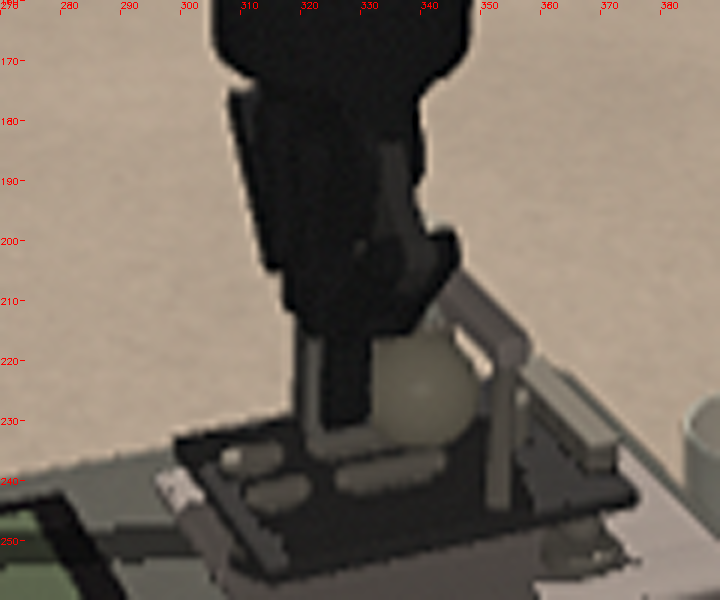

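The sphere is at (340,224.5), about at the rail ends. A few more millimetres, then check the drop.

```bash
python3 -m creep '[[-1,1.5,0,0,0,0,0],[-1,3,0,0,0,0,0],[-1,4,0,0,0,0,0],[-1,4,0,0,0,0,0]]'; python3 - <<'E'
from h import *
grab("side","side16")
crop("side16","c26",270,160,120,100,6)
print(proj("side",[[.6093,-.0207,.111]])+[.3,1.8])
E
python3 to.py 580,-25.1,105,8.55
```

```text
clock: 24.3
ee_pos: [0.5718, -0.0267, 0.1051]
tool_rot: [180.0, -0.1, 8.5]
contact_force: [-0.1, 0.5, 0.3]
grip_width: 0.001
[[345.18489549 225.40099034]]
t 24.35 pos [571.7 -26.7 105.1] rot [ 1.7998e+02 -8.0000e-02  8.5100e+00] F [-0.01 -0.38 -0.35] g -0.002 q [-7. 24. 96. -0. 60. 75.]
580,-25.1,105,8.55 -> [ 8.5 -0.3  0.2] [ 0.  -0.1 -0. ]
```

View pics/c26.png

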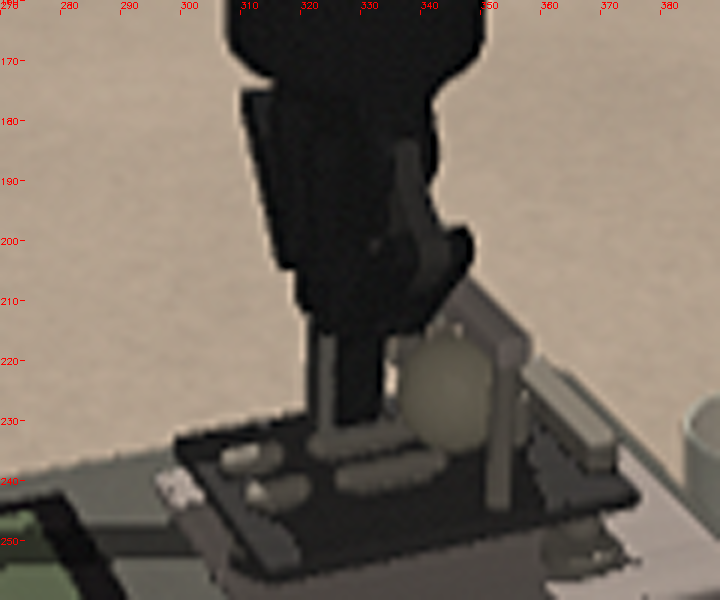

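The sphere has dropped ahead of the fingers to about (345,225), right at the predicted nest pixel, with a gap to the fingertips. Backing off.

```bash
python3 -m creep '[[-1,-4,0,0,0,0,0],[-1,-14,0,0,0,0,0],[-1,-30,0,0,0,0,0],[-1,-48,0,-5,0,0,0],[-1,-62,0,-20,0,0,0]]'; python3 -m creep '[[-1,-5,5,-15,0,0,0],[-1,-15,20,-30,0,0,0],[-1,-25,35,-30,0,0,0],[-1,-28,42,-30,0,0,0]]'; python3 - <<'E'
from h import *
grab("side","side17");grab("top","top17")
crop("side17","c27",270,160,120,120,5); crop("top17","c27t",270,180,110,140,5)
E
python3 to.py 472.7,-87,100,8.55
```

```text
clock: 24.98
ee_pos: [0.5076, -0.0359, 0.1251]
tool_rot: [-180.0, 0.1, 8.5]
contact_force: [0.2, -0.2, -0.3]
grip_width: -0.001
clock: 25.48
ee_pos: [0.4856, -0.083, 0.1552]
tool_rot: [-180.0, 0.1, 8.4]
contact_force: [-1.1, 0.3, 0.1]
grip_width: -0.0
t 25.57 pos [485.7 -82.6 154.6] rot [-1.7996e+02  1.1000e-01  8.3800e+00] F [ 0.47 -0.09  0.13] g 0.0 q [-15.  15. 102.  -0.  63.  67.]
472.7,-87,100,8.55 -> [-13.4   2.4  54.7] [-0.   0.1 -0.2]
```

View pics/c27.png

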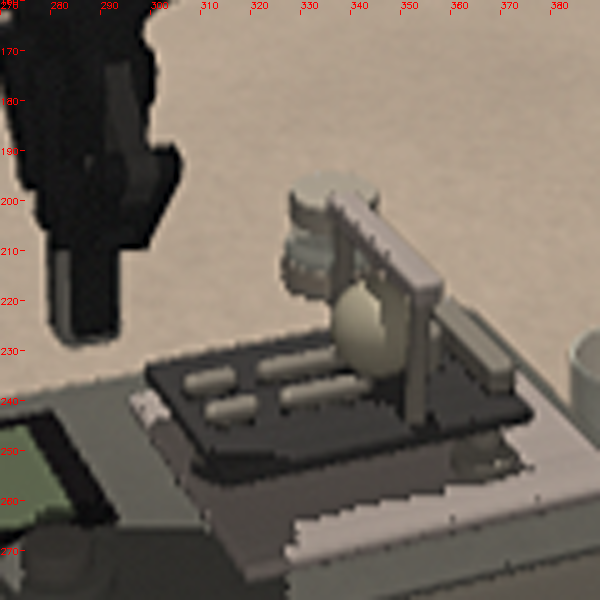

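View pics/c27t.png

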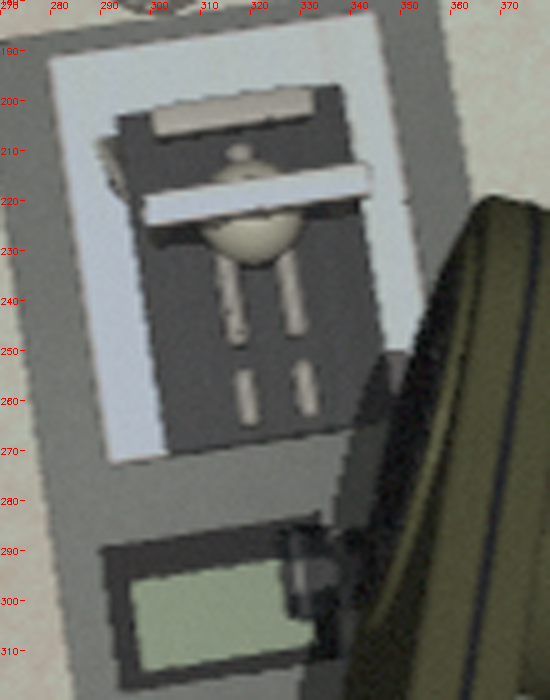

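```bash
python3 - <<'E'
from h import *
print(proj("top",[[.6093,-.0207,.111],[.6091,-.0204,.111]]))
E
python3 -m creep '[[-1,-5,1,15,0,0,-0.2],[-1,-13.4,2.4,35,0,0.1,-0.2],[-1,-13.4,2.4,48,0,0.1,-0.2],[-1,-13.4,2.4,54,0,0.1,-0.2],[-1,-13.4,2.4,60,0,0.1,-0.2]]';python3 - <<'E'
from h import *
grab("side","side18")
crop("side18","c28",240,190,90,100,6)
E
python3 to.py 472.7,-87,73,8.55
```

```text
[[319.92377284 222.25817562]
 [319.75815847 222.36711369]]
clock: 26.2
ee_pos: [0.4734, -0.087, 0.0945]
tool_rot: [-180.0, -0.0, 8.6]
contact_force: [0.4, 0.3, 0.1]
grip_width: 0.001
t 26.25 pos [473.  -86.8  93.9] rot [-1.7995e+02  3.0000e-02  8.6000e+00] F [ 0.52 -0.84 -0.66] g -0.001 q [-15.  19. 108.   0.  53.  66.]
472.7,-87,73,8.55 -> [-0.3  0.2 20.9] [-0.1  0.   0. ]
```

View pics/c28.png

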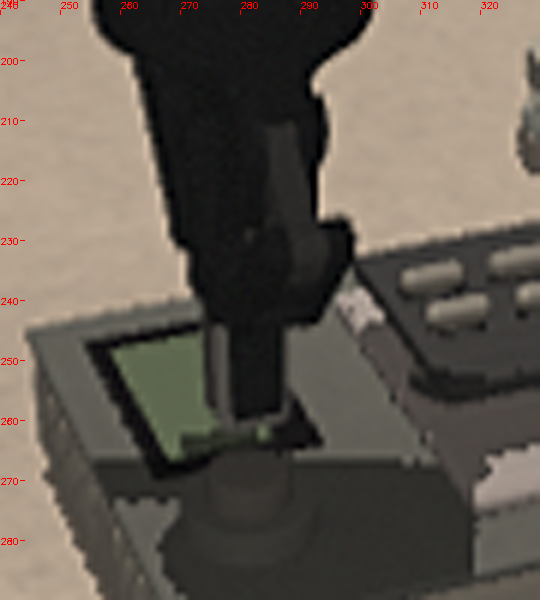

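The sphere's top-view centre at (320.2,222.5) matches the nest prediction of (319.9,222.3). The fingers are centred over the key at (281,268). Pressing.

```bash
python3 -m creep '[[-1,-0.3,0.2,10,0,0,0],[-1,-0.3,0.2,18,0,0,0],[-1,-0.3,0.2,21,0,0,0],[-1,-0.3,0.2,23,0,0,0],[-1,-0.3,0.2,25,0,0,0]]'; python3 -m creep '[[-1,0,0,1,0,0,0],[-1,0,0,1.5,0,0,0],[-1,0,0,2,0,0,0],[-1,0,0,2,0,0,0]]'; python3 to.py
```

```text
clock: 26.88
ee_pos: [0.473, -0.0871, 0.0706]
tool_rot: [-180.0, -0.0, 8.6]
contact_force: [-5.9, 1.7, 31.0]
grip_width: -0.0
clock: 27.38
ee_pos: [0.473, -0.0871, 0.0707]
tool_rot: [180.0, -0.1, 8.6]
contact_force: [-5.7, 1.6, 21.4]
grip_width: -0.003
t 27.38 pos [473.  -87.1  70.7] rot [ 1.8e+02 -8.0e-02  8.6e+00] F [-5.69  1.61 21.43] g -0.003 q [-15.  21. 109.   0.  49.  66.]
```

The force reads 21–31 N at z 70.7 mm, more than the key's 5 N. Looking before I do anything else.

```bash
python3 - <<'E'
from h import *
grab("side","side19"); grab("top","top19")
crop("side19","c29",240,200,90,100,6)
crop("top19","c29t",270,180,110,140,5)
E
python3 to.py
```

```text
t 27.48 pos [473.  -87.1  70.7] rot [ 1.8e+02 -8.0e-02  8.6e+00] F [-5.01  1.89 21.08] g -0.0 q [-15.  21. 109.   0.  49.  66.]
```

View pics/c29.png

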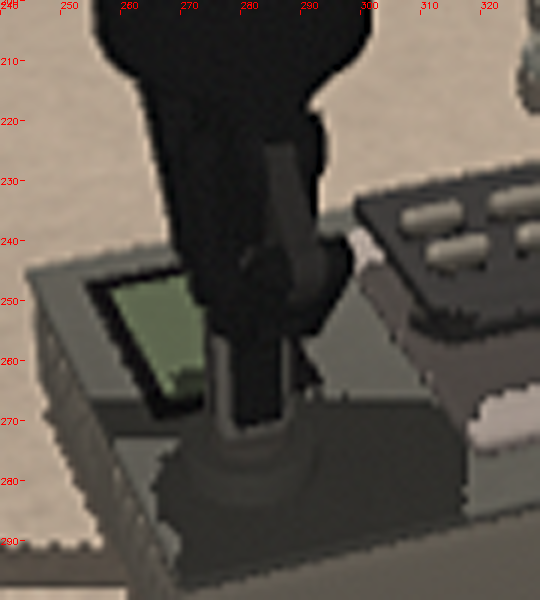

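View pics/c29t.png

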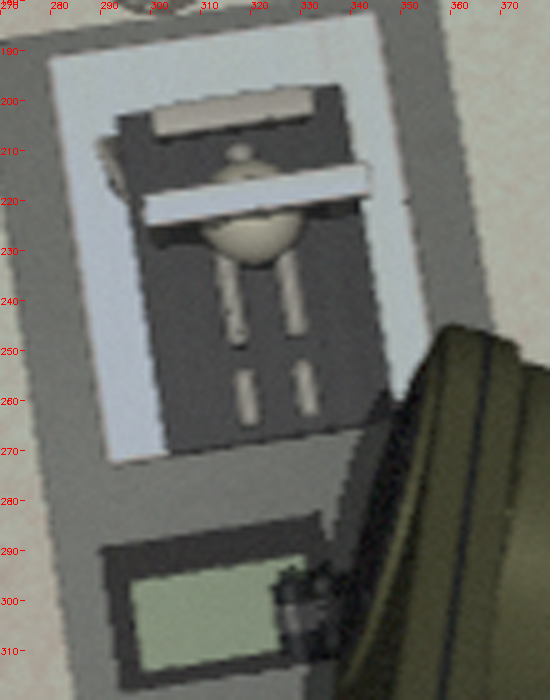

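```bash
python3 - <<'E'
from h import *
for n in("side18","side19","side0"):
    p=cv2.imread(f"pics/{n}.png").astype(float); cv2.imwrite(f"pics/{n}b.png",np.clip(p*(2.8 if n!="side0" else 1.3),0,255).astype(np.uint8))
a=[]
for n in("side0","side18","side19"):
    crop(n+"b","t_"+n,258,240,50,50,5); a.append(cv2.imread(f"pics/t_{n}.png"))
cv2.imwrite("pics/c30.png",np.hstack(a))
crop("side19b","c30b",258,240,50,50,11)
E
```

```text
(no output)
```

View pics/c30.png

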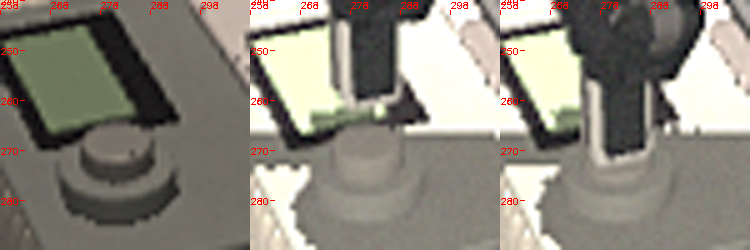

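View pics/c30b.png

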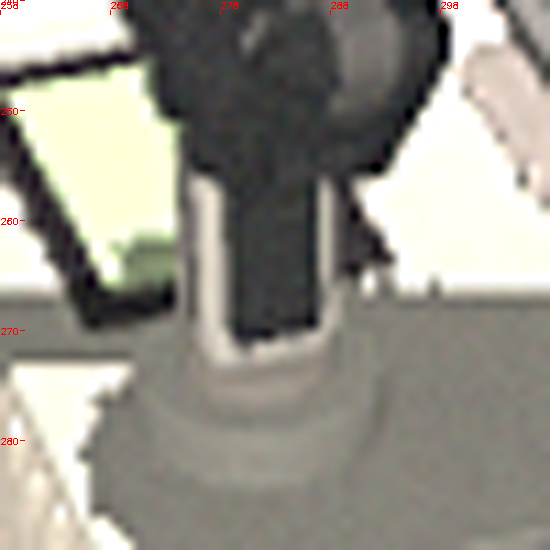

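```bash
python3 - <<'E'
from h import *
s=readout.state(); Rm=R.from_euler("xyz",s["tool_rot"],degrees=True); p=s["ee_pos"]
for dy in (8,14.5):
  for dx in(-11,0,11):
    print(dy,dx,(proj("side",p+Rm.apply(np.array([dx,dy,0])/1e3))+[.3,1.8]).round(1))
b=np.radians(8.59);c,sn=np.cos(b),np.sin(b)
B=lambda m:np.array([.56484+(c*m[0]-sn*m[1])/1e3,-.02762+(sn*m[0]+c*m[1])/1e3,m[2]/1e3])
for z in (73,70,67,64,61): print(z,"cap front edge",(proj("side",B((-100-13*np.sin(.25-.0),-45-13*np.cos(.25),z)))+[.3,1.8]).round(1))
for n in("side0","side18","side19"):
    d=np.load(f"pics/{n}.npy") ; print(n,[ (at_d("side",[(u,v)],d)*1e3).round(1).tolist()[0] for u,v in [(282,267),(282,269),(282,270),(282,272),(282,274),(282,275),(282,276),(282,278),(282,280)]])
E
```

```text
8 -11 [[276.5 274.6]]
8 0 [[282.4 273.3]]
8 11 [[288.4 272. ]]
14.5 -11 [[277.6 276.6]]
14.5 0 [[283.6 275.3]]
14.5 11 [[289.5 274. ]]
73 cap front edge [[281.3 274.1]]
70 cap front edge [[281.4 275.5]]
67 cap front edge [[281.4 276.8]]
64 cap front edge [[281.5 278.2]]
61 cap front edge [[281.5 279.6]]
side0 [[474.7, -91.3, 77.8], [473.9, -96.0, 76.8], [473.4, -99.4, 77.1], [472.9, -101.9, 74.7], [472.8, -101.6, 70.2], [472.7, -101.8, 68.2], [472.6, -102.2, 66.3], [471.5, -108.9, 67.0], [471.1, -110.7, 64.0]]
side18 [[475.0, -89.6, 76.6], [473.8, -96.7, 77.3], [473.5, -98.3, 76.4], [472.7, -102.9, 75.4], [472.5, -103.3, 71.4], [472.7, -101.8, 68.1], [472.7, -101.3, 65.7], [471.6, -108.3, 66.5], [471.1, -111.1, 64.3]]
side19 [[473.5, -99.9, 83.9], [472.8, -103.8, 82.5], [473.3, -99.5, 77.2], [473.6, -97.0, 71.1], [472.9, -100.8, 69.6], [472.6, -102.6, 68.7], [472.7, -101.7, 65.9], [471.6, -108.4, 66.6], [471.3, -109.5, 63.1]]
```

```bash
python3 - <<'E'
from h import *
def med(n,src,us,vs):
    d=np.load(f"pics/{src}.npy"); q=[(u,v) for u in us for v in vs]; a=at_d(n,q,d)*1e3; return np.median(a,0).round(1),a[:,2].std().round(2)
print("side0 cap",med("side","side0",range(278,286),range(267,271)))
print("side0 panel",med("side","side0",range(300,310),range(262,268)))
print("side0 panel left of key",med("side","side0",range(262,266),range(284,288)))
print("top0 cap",med("top","top0",range(352,359),range(295,302)))
print("top0 panel",med("top","top0",range(350,362),range(275,283)), med("top","top0",range(366,370),range(295,305)))
print("top0 collar",med("top","top0",range(344,347),range(297,301)))
for v in range(270,282): print(v,[ (at_d("side",[(u,v)],np.load("pics/side19.npy"))[0]*1e3).round(1).tolist() for u in (280,282,284)])
E
```

```text
side0 cap (array([473.4, -93.9,  76.9]), np.float64(79.51))
side0 panel (array([522. , -59.1,  54.7]), np.float64(61.33))
side0 panel left of key (array([439.4, -98.7,  48.7]), np.float64(5.23))
top0 cap (array([473.5, -86.7,  77.3]), np.float64(121.23))
top0 panel (array([510.4, -90.9,  55.1]), np.float64(1.66)) (array([ 470.7, -113.4,   54.7]), np.float64(1.36))
top0 collar (array([472.7, -69.3,  67.9]), np.float64(1.32))
270 [[469.7, -100.5, 78.5], [473.3, -99.5, 77.2], [477.9, -92.7, 71.8]]
271 [[470.5, -94.5, 72.0], [380.4, -735.8, 533.7], [477.5, -94.9, 71.2]]
272 [[470.6, -93.3, 69.0], [473.6, -97.0, 71.1], [477.0, -98.1, 71.4]]
273 [[469.5, -100.7, 72.2], [473.2, -99.4, 70.8], [476.7, -99.6, 70.3]]
274 [[469.4, -100.8, 70.1], [472.9, -100.8, 69.6], [476.5, -100.8, 69.0]]
275 [[469.2, -101.3, 68.4], [472.6, -102.6, 68.7], [476.1, -102.7, 68.3]]
276 [[469.0, -102.4, 67.0], [472.7, -101.7, 65.9], [476.1, -102.6, 66.0]]
277 [[468.7, -104.4, 66.3], [471.9, -106.8, 67.6], [475.6, -105.0, 65.7]]
278 [[468.1, -108.5, 67.2], [471.6, -108.4, 66.6], [474.9, -109.4, 66.8]]
279 [[467.7, -110.4, 66.5], [471.3, -109.5, 65.3], [474.6, -111.4, 66.1]]
280 [[467.9, -108.7, 63.1], [471.3, -109.5, 63.1], [474.7, -109.9, 62.8]]
281 [[467.7, -109.6, 61.6], [471.2, -109.4, 60.9], [474.7, -109.7, 60.5]]
```

Both depth images put the key top at about 77 mm before the press, not 73. It is now at about 71 mm, with the fingertips at 70.7. That is the full 6 mm of travel against its hard stop. Releasing upward.

```bash
python3 -m creep '[[-1,0,0,-2,0,0,0],[-1,0,0,-8,0,0,0],[-1,0,0,-25,0,0,0],[-1,0,0,-55,0,0,0],[-1,0,0,-90,0,0,0]]'; python3 -m creep '[[-1,-10,30,-20,0,0,0],[-1,-20,70,-30,0,0,0],[-1,-20,110,-40,0,0,0],[-1,-10,150,-40,0,0,0],[-1,0,180,-40,0,0,0]]'; python3 -m creep '[[-1,0,0,0,0,0,0],[-1,0,0,0,0,0,0]]';python3 - <<'E'
from h import *
grab("top","top20");grab("side","side20")
crop("top20","c31",250,140,150,190,3);crop("side20","c32",240,170,190,140,4)
d=np.load("pics/top20.npy"); q=[(u,v) for u in range(352,359) for v in range(295,302)]; print("key z",np.median(at_d("top",q,d)*1e3,0))
E
python3 to.py
```

```text
clock: 28.1
ee_pos: [0.472, -0.0869, 0.1609]
tool_rot: [-180.0, 0.0, 8.6]
contact_force: [1.3, 0.5, 0.4]
grip_width: 0.0
clock: 28.72
ee_pos: [0.4991, -0.2667, 0.2007]
tool_rot: [-180.0, 0.0, 8.5]
contact_force: [0.6, 0.3, 0.0]
grip_width: 0.001
clock: 28.98
ee_pos: [0.4982, -0.2659, 0.2001]
tool_rot: [-179.9, 0.1, 8.5]
contact_force: [-0.1, -0.6, 1.0]
grip_width: 0.002
key z [473.54534293 -86.63672998  77.76639945]
t 29.07 pos [ 498.3 -265.4  200.4] rot [-1.7989e+02  1.0000e-01  8.5700e+00] F [0.06 0.67 0.2 ] g -0.002 q [-32.  18.  90.   0.  72.  49.]
```

View pics/top20.png

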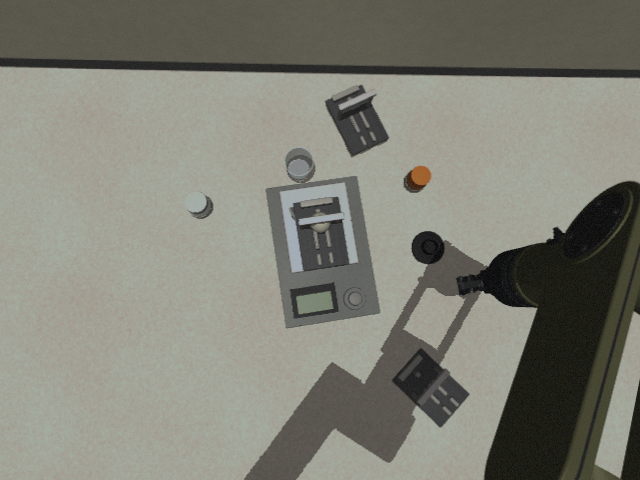

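View pics/c32.png

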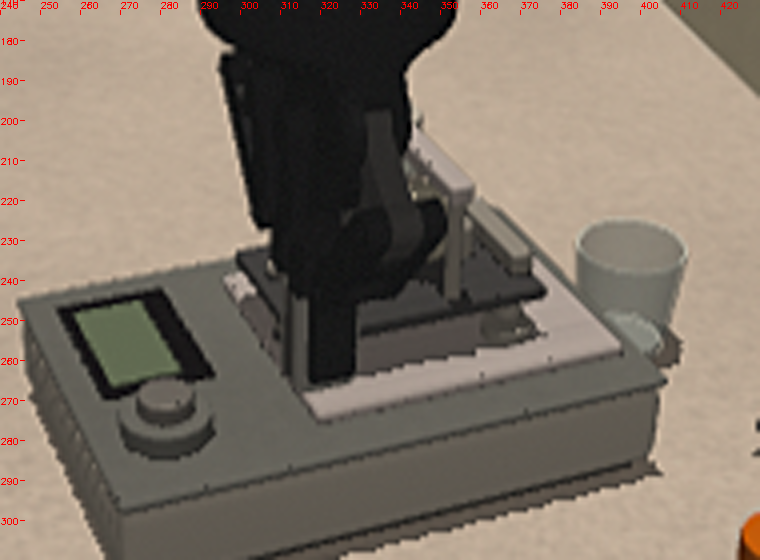

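```bash
python3 - <<'E'
from h import *
crop("top20","c33",280,185,80,95,6)
E
```

```text
(no output)
```

View pics/c33.png

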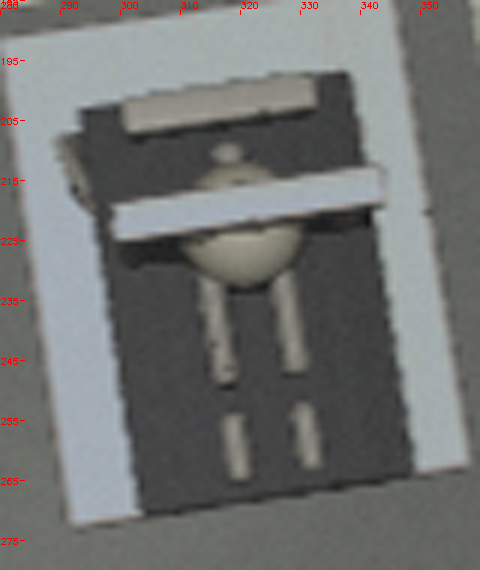

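The sphere sits at about (320,222) under the arch, against the stop at (318,210), and the carrier hasn't moved. The key top is back at 77.8 mm. The jars at (198,203) and (419,177) and the beaker at (300,165) are where they started. Handing in.

```bash
python3 - <<'E'
from station import r
print(r.close_job())
E
```

```text
the job is handed in; nothing more can be done
None
```

I completed all the steps and handed the job in with the clock at about 29 s of the 61 s allowed; no verdict was reported.

**What I did:**
- Lifted the leftmost carrier by its arch and seated it. It met the seats within about 0.2 mm of the expected height.
- Placed the sphere in the saddle, let go, and nudged it at about 24 mm/s until it dropped into the nest.
- Pressed the key to its hard stop and released it.

**Last checks:**
- **Carrier:** a camera fit right after seating was within 0.6 mm of the seated pose. It looked unmoved in the last pictures.
- **Sphere:** it was within about 0.3 px (under 1 mm) of the predicted nest position before the key press, and looked unchanged after it.
- **Key:** its top is back up at 77.8 mm, against 77.3 mm at the start.
- **Bystanders:** the jars and beaker look unmoved, and the arm is clear of everything.

**What disagreed:**
- **Key height:** the cameras measured the released key's top at about 77 mm, not the 73 mm given. I judged full travel by the drop to about 71 mm and a hard stop. The press reached about 31 N, more than the 5 N the key needs.
- **Side camera:** it was about 6 mm off in y compared with the top camera, so I corrected for that.
- **Saddle check:** the arm hid the saddle from the top camera, so I checked the sphere there from the side only.

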